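Set out a gem cutter's bench for the next stone

ROBOT

A 7-joint arm with a two-finger parallel gripper is mounted at the origin on the work surface. World frame = base frame: x ahead of the robot, y to its left, z up, the work surface at z = 0. Lengths are in m, angles in rad, forces in N, time in s.
With the tool pointing down it reaches from about 0.4 to 0.85 m from the base axis. Payload 4.4 kg.
Tool frame: the origin (TCP) lies midway between the tips of the shut fingers; the grasp point (between the pads) lies 19 mm behind it; z points along the fingers, y is the direction in which the jaws open and shut (so a half turn about z gives the same grasp; the last joint's range is limited). The gripper opens to 94 mm and grips with 3 to 60 N. Pads are 16 mm wide; open, the fingers measure 119 mm over their backs; the gripper's body (75 mm by 177 mm) begins 78 mm behind the grasp point.
Start: joints at [-1.241, 0.628, 0.038, 1.517, -0.027, 0.996, -0.02], TCP at [0.251, 0.6, 0.205] pointing down, gripper open.
Joint ranges: [-3.06, 3.06], [-0.37, 2.12], [-1.25, 1.32], [0.18, 2.47], [-1.1, 4.24], [0.23, 1.98], [-2.94, 2.94]. Speed limits (rad/s): [2.57, 2.57, 3.14, 3.14, 3.14, 3.14, 3.14].

INTERFACE

Orientations are given as a rotation vector (axis times angle).
In Python, from station import telemetry, grab_frame, hand_in, find_in, silhouettes, pinpoint gives the robot as it stands.
- The arm moves only by the tool play_rows, never from a script. Its arguments are lists of equal length, an entry for each row: "slide": the shift along the tool's x, y, z in units of 50 mm (1.0 is 50 mm), a list of three; "delta_rot": the turn, a rotation vector about the tool's x, y, z in units of 6 degrees (1.0 is 6 degrees), a list of three; "claw": the gripper's target within -1 to 1 (fully open at 1, half-way at 0, shut at -1). In form: {"slide": [[x, y, z], ...], "delta_rot": [[ax, ay, az], ...], "claw": [claw, ...]}. A call has 1 to 5 rows; each row shifts and turns the commanded pose from where the row before left it, along the tool's axes as they then stand; what a row does not reach is not made up. A row lasts 1/10 s, in which the tool goes at most 50 mm and 8.59 degrees, less where a joint would pass 70% of its speed; a pose out of reach is approached as far as the arm can. A call is refused whole if a number of a shift passes 1 or a number of a turn 1, either way. A call with a gripper value outside its range is refused whole. The fingers move at their own pace and stop on an object; "newtons" is the grip in N (left out, the last holds). Time passes only in rows, so rows that do not move let the fingers close. It gives the time, the measured TCP pose, the force and the opening at its end, in the units of the state.
- telemetry.observe(): the state, without advancing time (a new reading comes with each control period).
- grab_frame(name): name is "scene" or "top" or "wrist"; returns a dict with "pixels" (420x560x3 uint8, red, green, blue), "intrinsics" (3x3 intrinsics, pixels), "position" and "attitude" of the camera in the world. Camera axes: x right, y up, looking along -z (the intrinsics and any distortion apply to the point x, -y, -z); pixel columns grow to the right and rows downward; lengths in m; the calibration is good to about 2 mm. A picture is of the moment at which its call begins. There is no depth.
- hand_in(): hands the job in, once; it reports no verdict.
Trained networks look in a picture, given as the dict that the camera call returned (one of the last four; its "shot" number tells which), for a name from the list of things; names that differ only in an ending like _2 or _b are one class to them, and where a whole thing is asked for, a point or a joint stands for the part that bears it (a point fixed in the world has none). Each returns a list of dicts, best first, with "conf" (0 to 1); they miss things now and then, are a little off and sometimes report something else, mostly with a low value. They report only what shows in the picture. A call takes as long as a camera call. They do not tell look-alikes from the thing itself.
- find_in(target, picture): "centre" ([x, y, z] in m, in world coordinates, good to about 4 mm: the middle of the surface that is visible of it).
- silhouettes(target, picture): "mask" (420x560 bool, what is visible of it).
- pinpoint(target, picture): "centre" ([x, y, z] in m, in world coordinates, good to about 4 mm: a listed point, or the origin of a listed thing).
The state is a dict: "t": time; "qpos": joint angles; "qd": joint speeds; "joint_torque": joint torques, N m; "tcp_pos": TCP position; "orientation": TCP orientation; "wrist_force": force on the tool from outside, world axes, zero at the start; "torque": the same for the moment, N m; "grip_width": opening from 0.0 (shut) to 1.0 (fully open).
Only numpy, scipy, OpenCV 4.12 (cv2) and the standard library are available. Lean on these libraries where they do the work, as an engineer would, in place of code of your own. Each camera call takes 0.05 s, during which the arm holds its last target.

TASK

Set out the cutter's bench for the next stone: lay the larger jade slab flat in the middle of the wooden board, its long side along the board's long side, and set the brass ring flat on top of it, centred. Lay the smaller jade slab flat in the middle of the white tray, and stand the steel can upright behind the tray (on the side away from the robot), centred on the tray's width with a gap of about 20 mm. Lay the grey dressing stick on the table midway between the board and the concrete block behind it, parallel to the board's long side and centred on it.

Things in the scene. Friction and masses are not known exactly. Their poses are not given: they have to be found in the camera images.
- board: Light wooden board lying fixed on the table, on the robot's left or right: 90 (x) by 130 (y) by 12 mm high, flat top. (A smaller wooden offcut at the back of the table takes no part.) Origin: centre of its underside, on the table. Own x points away from the robot (within 0.2 rad), own y is its long side.
- tray: Shallow white plastic tray, fixed on the table on the other side from the board: 100 (x) by 130 (y) mm outside, walls 4 mm thick and 12 mm high, floor 3 mm thick. Origin: centre of its underside. Own x points away from the robot (within 0.2 rad), own y is its long side (its width as the robot sees it).
- block: Grey concrete block, fixed on the table, straight behind the board and square to it: 80 (x) by 100 (y) by 60 mm high. Origin: centre of its underside, always 195 mm from the board's origin along the board's x, so the clear gap between board and block is 110 mm, its middle line 100 mm from the board's origin.
- slab_large: The larger of two sawn green jade slabs, loose, 68 (own x) by 48 (own y) by 20 mm high, 0.15 to 0.23 kg. Origin: centre of its underside. Starts flat on the table, long side within about 0.5 rad of world x.
- slab_small: The smaller jade slab, same stone, loose, 46 (own x) by 34 (own y) by 20 mm high, about 0.09 kg. Origin: centre of its underside. Starts flat on the table, long side within about 0.5 rad of world x.
- ring: Plain brass marking ring, loose, 40 mm outside, 26 mm inside diameter, 12 mm high, about 0.07 kg. Origin: centre of its underside, on its axis; own z along the axis. Starts flat on the table.
- can: Plain closed steel can with dark grooves round it, loose, 55 mm diameter, 61 mm high, 0.17 to 0.35 kg. Origin: centre of its underside; own z up. Starts upright on the table.
- stick: Dark grey abrasive dressing stick, loose, 90 (own x) by 24 by 24 mm, about 0.12 kg. Origin: centre of its underside. Starts lying on the table, its length within about 0.5 rad of world x.
Mind the look-alikes: they are no part of the job. Several things have the shape of the ring; the one meant has the colours described above.

How it is judged:
By the outcome, as a careful person would: the job done as asked, in the order asked, and still so for the second after the job is handed in, with the robot touching nothing.
It also fails if it takes over 128 s, if anything falls off the work surface, if the arm or the gripper's body presses on something with over 40 N, if the wrist force passes 120 N, or if a joint passes its speed limit or range.

## Working session

There is one attempt and no reset: what is moved stays moved. The work goes in short steps, Python scripts to look and compute and a tool call to move; the robot and the scene stay as the last step left them, time stands still between calls to the robot, and variables do not carry over. Pictures are saved under pics/ and viewed, and the job is handed in when it is done.

Besides the shell and the picture viewer there is one more tool, called after "Call:" as a command line: name --argument value ..., lists and objects as JSON in quotes. play_rows: Moves the arm, as the interface text tells. Its arguments: {"type":"object","properties":{"slide":{"type":"array","items":{"type":"array","items":{"type":"number"}}},"delta_rot":{"type":"array","items":{"type":"array","items":{"type":"number"}}},"claw":{"type":"array","items":{"type":"number"}},"newtons":{"type":"number"}},"required":["slide","delta_rot","claw"]}

```bash
ls; mkdir -p pics; python3 - <<'E'
from station import telemetry, grab_frame
import cv2
print(telemetry.observe())
for n in ["scene","top"]:
    f=grab_frame(n); print(n,f["intrinsics"],f["position"],f["attitude"],[k for k in f])
    cv2.imwrite(f"pics/{n}0.png",f["pixels"][:,:,::-1])
E
```

```text
pics
{'t': 0.0, 'qpos': array([-1.24083632,  0.62930431,  0.03842755,  1.51834486, -0.02700215,
        0.99629265, -0.01998025]), 'qd': array([-0.0003562 , -0.00085253, -0.00065516,  0.00056625,  0.00070224,
       -0.00234868,  0.00021657]), 'joint_torque': array([ 5.94688827e-04, -5.49753928e+01,  1.14406608e+00, -1.86629820e+01,
       -5.21463866e-02,  2.36004882e-02,  1.89343236e-04]), 'tcp_pos': array([0.25029358, 0.59916932, 0.20458836]), 'orientation': array([-6.17493061e-01, -3.07995217e+00,  2.82422790e-03]), 'wrist_force': array([ 0.19088098, -0.02871912, -0.16507559]), 'torque': array([-0.02450906, -0.02994542,  0.03022849]), 'grip_width': 1.0023052606362743}
scene [[429.01992915   0.         280.57821217]
 [  0.         429.01992915 204.7374958 ]
 [  0.           0.           1.        ]] [ 1.39519541 -0.30960822  0.68755445] [0.79995006 0.57361496 1.09695548] ['pixels', 'intrinsics', 'position', 'attitude', 'shot']
top [[442.79535508   0.         274.71911015]
 [  0.         442.79535508 204.98823578]
 [  0.           0.           1.        ]] [ 0.39750337 -0.00264215  1.06391364] [ 0.15818268 -0.1336602  -1.57275136] ['pixels', 'intrinsics', 'position', 'attitude', 'shot']
```

View pics/top0.png

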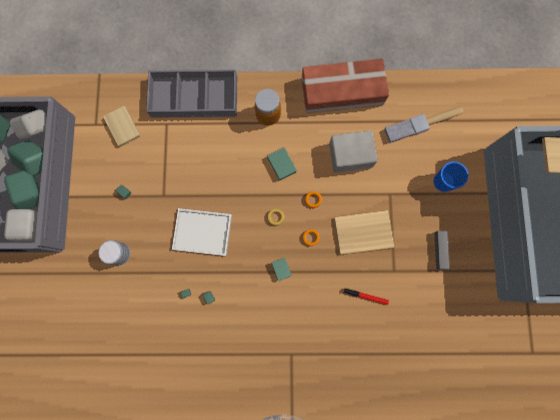

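View pics/scene0.png

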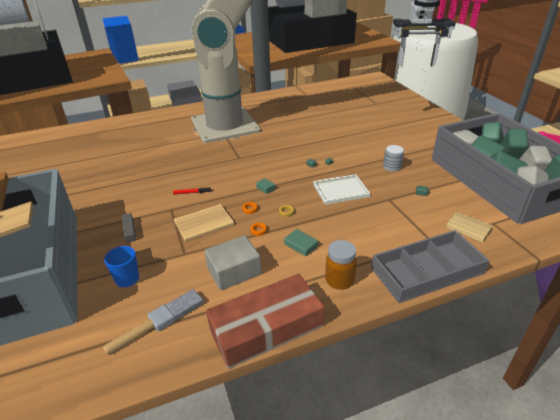

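```bash
cat > h.py <<'E'
import numpy as np, cv2
from scipy.spatial.transform import Rotation as R
from scipy.optimize import minimize
from station import telemetry, grab_frame, hand_in, find_in, silhouettes, pinpoint
SZ=dict(board=(.09,.13,.012),tray=(.1,.13,.012),block=(.08,.1,.06),slab_large=(.068,.048,.02),slab_small=(.046,.034,.02),stick=(.09,.024,.024),ring=(.04,.04,.012),can=(.055,.055,.061))
def proj(f,P):
    c=R.from_rotvec(f["attitude"]).inv().apply(np.atleast_2d(P)-f["position"])
    q=np.c_[c[:,0],-c[:,1],-c[:,2]]@f["intrinsics"].T
    return q[:,:2]/q[:,2:]
def ray(f,u,v,z):
    d=np.linalg.inv(f["intrinsics"])@[u,v,1]; d=R.from_rotvec(f["attitude"]).apply([d[0],-d[1],-d[2]])
    return f["position"]+d*(z-f["position"][2])/d[2]
def pts(name,x,y,yaw,z=0):
    l,w,h=SZ[name]
    if name in("ring","can"):
        a=np.linspace(0,2*np.pi,32,endpoint=False); b=np.c_[l/2*np.cos(a),l/2*np.sin(a)]
    else: b=np.array([[1,1],[1,-1],[-1,-1],[-1,1]])*[l/2,w/2]
    c,s=np.cos(yaw),np.sin(yaw); b=b@np.array([[c,s],[-s,c]])+[x,y]
    return np.r_[np.c_[b,np.full(len(b),z)],np.c_[b,np.full(len(b),z+h)]]
def render(f,P,S=4):
    m=np.zeros((420*S,560*S),np.uint8); h=cv2.convexHull(((proj(f,P)+.5)*S).astype(np.float32)).round().astype(np.int32)
    cv2.fillConvexPoly(m,h,1); return cv2.resize(m.astype(np.float32),(560,420),interpolation=cv2.INTER_AREA)
def fit(name,views,x0,z=0,yaw=True):
    # views: list of (frame,mask)
    def cost(p):
        c=0
        for f,m in views:
            r=render(f,pts(name,p[0],p[1],p[2]*1 if yaw else x0[2],z)); c+=np.abs(r-m).sum()/m.sum()
        return c
    best=None
    for dy in ([-.4,-.2,0,.2,.4] if yaw else [0]):
        s=np.array([x0[0],x0[1],x0[2]+dy]); sim=np.array([s,s+[.008,0,0],s+[0,.008,0],s+[0,0,.15]])
        r=minimize(cost,s,method="Nelder-Mead",options=dict(initial_simplex=sim,xatol=1e-4,fatol=1e-4,maxiter=120))
        if best is None or r.fun<best.fun: best=r
    return best.x,best.fun/len(views)
E
python3 - <<'E'
from h import *
T=grab_frame("top");S=grab_frame("scene")
for n in SZ:
    for f,nm in((T,"top"),(S,"scene")):
        for d in pinpoint(n,f)[:4]: print(n,nm,np.round(d["conf"],2),np.round(d["centre"],3),proj(f,d["centre"])[0].round())
for n in ["board","tray","block","slab_large","slab_small","stick","can"]:
    out=[]
    vs=[]
    x0=None
    for f in (T,S):
        pp=pinpoint(n,f); mm=silhouettes(n,f)
        if not pp or not mm: print(n,"missing");continue
        if x0 is None: x0=[*pp[0]["centre"][:2],0]
        # pick mask closest to x0
        best=min(mm,key=lambda d:np.hypot(*(np.argwhere(d["mask"]).mean(0)[::-1]-proj(f,[*x0[:2],.01])[0])))
        vs.append((f,best["mask"].astype(float)))
    for v in [vs]+[[a] for a in vs]:
        p,c=fit(n,v,x0,yaw=n!="can"); out.append((p.round(4),round(c,3)))
    print(n,*out)
E
```

```text
board top 0.85 [ 0.525 -0.196 -0.001] [362. 234.]
board scene 0.94 [ 0.531 -0.199 -0.002] [204. 225.]
tray top 0.71 [0.528 0.19  0.003] [202. 233.]
tray scene 0.93 [ 0.528  0.19  -0.002] [340. 190.]
tray scene 0.33 [ 0.478  0.388 -0.002] [391. 167.]
block top 0.65 [ 0.719 -0.174 -0.001] [349. 157.]
block scene 0.79 [ 0.72  -0.178 -0.001] [233. 272.]
slab_large top 0.7 [ 0.696 -0.001 -0.002] [280. 166.]
slab_large scene 0.85 [ 0.699 -0.004 -0.004] [301. 247.]
slab_small top 0.64 [ 0.524 -0.195  0.001] [361. 234.]
slab_small top 0.57 [ 0.441 -0.002  0.   ] [282. 269.]
slab_small scene 0.5 [ 0.442  0.004 -0.   ] [267. 189.]
stick top 0.55 [ 0.478 -0.377 -0.002] [439. 253.]
stick scene 0.52 [ 0.485 -0.381 -0.   ] [129. 232.]
ring top 0.63 [ 0.512 -0.073 -0.002] [311. 239.]
ring top 0.5 [0.561 0.008 0.   ] [277. 220.]
ring top 0.43 [ 0.608 -0.079 -0.004] [312. 201.]
ring scene 0.65 [ 0.515 -0.076  0.001] [248. 209.]
ring scene 0.64 [ 0.606 -0.079 -0.002] [258. 231.]
ring scene 0.47 [ 0.564  0.013 -0.003] [286. 213.]
can top 0.81 [ 0.477  0.392 -0.001] [118. 256.]
can scene 0.93 [ 0.477  0
[... 560 characters left out ...]
ray([ 0.6981, -0.0031,  0.4739]), np.float64(0.155)) (array([ 0.7005, -0.0023,  0.4192]), np.float64(0.163)) (array([ 0.6949, -0.004 ,  0.4495]), np.float64(0.114))
slab_small (array([ 4.431e-01, -2.000e-04, -3.794e-01]), np.float64(0.384)) (array([ 0.5433, -0.1738, -0.7901]), np.float64(2.027)) (array([ 0.4399,  0.0007, -0.5019]), np.float64(0.392))
stick (array([ 0.4851, -0.3792, -0.0388]), np.float64(0.116)) (array([ 0.4866, -0.3784, -0.0189]), np.float64(0.088)) (array([ 0.4807, -0.3788, -0.0328]), np.float64(0.076))
can (array([ 4.816e-01,  3.887e-01, -4.000e-04]), np.float64(0.083)) (array([0.4828, 0.3895, 0.0034]), np.float64(0.048)) (array([0.4773, 0.3909, 0.1094]), np.float64(0.08))
```

```bash
cat >> h.py <<'E'
def tool():
    s=telemetry.observe(); M=R.from_rotvec(s["orientation"]).as_matrix(); return s,s["tcp_pos"],M
def plan(xyz,yaw=None):
    """yaw: world direction angle of the tool y (jaw) axis, mod pi. prints total shift in tool axes (units 50mm) & turn"""
    s,p,M=tool()
    d=np.array(xyz)-p
    cy=np.arctan2(M[1,1],M[0,1])
    print("t",round(s["t"],2),"tcp",p.round(4),"jaw yaw",round(cy,3),"z",M[:,2].round(3),"grip",round(s["grip_width"],3),"F",s["wrist_force"].round(1),"q1,7",s["qpos"][[0,6]].round(2))
    print(" shift units (current axes):",(M.T@d/.05).round(2))
    # target rotation: pointing down
    if yaw is None: yaw=cy
    k=np.round((cy-yaw)/np.pi); yaw=yaw+k*np.pi
    y=np.array([np.cos(yaw),np.sin(yaw),0]); z=np.array([0,0,-1.]); Mt=np.c_[np.cross(y,z),y,z]
    rv=R.from_matrix(M.T@Mt).as_rotvec(); print(" turn units:",(np.degrees(rv)/6).round(2), "shift in target axes:",(Mt.T@d/.05).round(2))
E
python3 - <<'E'
from h import *
plan([.66,-.0,.2],0.45+np.pi/2)
f=grab_frame("top"); c=f["pixels"][180:280,230:340]
cv2.imwrite("pics/crop_ring.png",cv2.resize(c,None,fx=6,fy=6,interpolation=cv2.INTER_CUBIC)[:,:,::-1])
f=grab_frame("wrist");cv2.imwrite("pics/w0.png",f["pixels"][:,:,::-1]); print(f["position"],f["attitude"],f["intrinsics"])
E
```

```text
t 2.4 tcp [0.2505 0.5998 0.2055] jaw yaw 1.175 z [-0.  0. -1.] grip 1.0 F [ 0.3 -0.8 -0.3] q1,7 [-1.24 -0.02]
 shift units (current axes): [-12.18  -7.91   0.11]
 turn units: [ 0.   -0.   -8.08] shift in target axes: [ -2.16 -14.36   0.11]
[0.1829631  0.62822674 0.38452889] [-0.22390047 -0.14801742  1.16765831] [[296.44241037   0.         281.73670317]
 [  0.         296.44241037 212.31939942]
 [  0.           0.           1.        ]]
```

View pics/crop_ring.png

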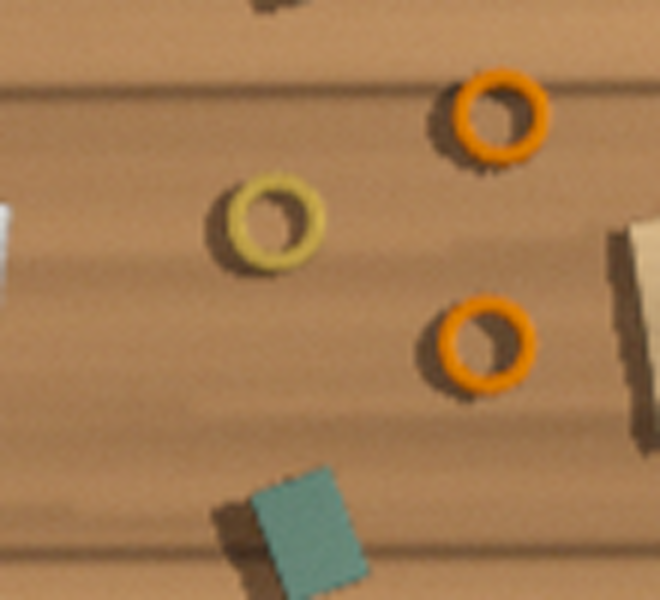

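View pics/w0.png

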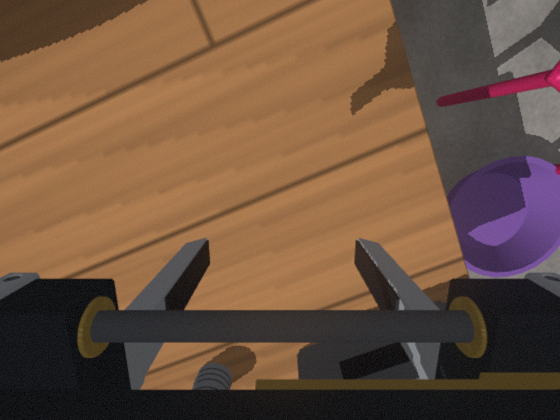

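Brass ring at top px (275,217), which is yellow. The two orange ones at (314,200) and (311,237) are look-alikes. I'm heading to the large slab first.

Call:
play_rows --slide '[[-0.9,-0.6,0],[-0.9,-0.6,0],[-0.9,-0.6,0],[-0.9,-0.6,0],[-0.9,-0.6,0]]' --delta_rot '[[0,0,0],[0,0,0],[0,0,0],[0,0,0],[0,0,0]]' --claw '[1,1,1,1,1]' --newtons 25

```text
t: 3.0
tcp_pos: [0.39, 0.39, 0.2057]
orientation: [0.617, 3.08, 0.001]
wrist_force: [1.0, -0.1, 0.4]
grip_width: 1.001
```

Call:
play_rows --slide '[[-0.9,-0.6,0],[-0.9,-0.6,0],[-0.9,-0.6,0],[-0.9,-0.6,0],[-0.9,-0.6,0]]' --delta_rot '[[0,0,0],[0,0,0],[0,0,0],[0,0,0],[0,0,0]]' --claw '[1,1,1,1,1]'

```text
t: 3.5
tcp_pos: [0.5285, 0.1818, 0.2057]
orientation: [0.617, 3.08, 0.001]
wrist_force: [-0.0, 1.0, -0.2]
grip_width: 0.994
```

Call:
play_rows --slide '[[-0.9,-0.6,0],[-0.9,-0.6,0],[-0.9,-0.6,0],[0,0,0],[0,0,0]]' --delta_rot '[[0,0,0],[0,0,0],[0,0,0],[0,0,-1],[0,0,-1]]' --claw '[1,1,1,1,1]'

```text
t: 4.0
tcp_pos: [0.6114, 0.056, 0.2052]
orientation: [0.292, 3.128, -0.001]
wrist_force: [0.9, 0.5, 0.6]
grip_width: 1.001
```

Call:
play_rows --slide '[[0,0,0],[0,0,0],[0,0,0],[0,0,0],[0,0,0]]' --delta_rot '[[0,0,-1],[0,0,-1],[0,0,-1],[0,0,-1],[0,0,-1]]' --claw '[1,1,1,1,1]'

```text
t: 4.5
tcp_pos: [0.6106, 0.0585, 0.2055]
orientation: [-0.534, 3.096, -0.0]
wrist_force: [0.0, -0.2, 0.3]
grip_width: 1.003
```

```bash
python3 - <<'E'
from h import *
plan([.698,-.003,.12],0.45+np.pi/2)
f=grab_frame("wrist");cv2.imwrite("pics/w1.png",f["pixels"][:,:,::-1]); print(f["position"],f["attitude"])
s,p,M=tool(); print(proj(f,p),proj(f,p-.019*M[:,2]))
E
```

```text
t 4.5 tcp [0.6106 0.0585 0.2055] jaw yaw 1.912 z [ 0. -0. -1.] grip 1.003 F [ 0.  -0.2  0.3] q1,7 [-0.05  1.68]
 shift units (current axes): [-1.23 -1.74  1.71]
 turn units: [-0.    0.   -1.04] shift in target axes: [-1.04 -1.87  1.71]
[0.54155718 0.03464574 0.38455067] [-0.17122636 -0.24113712  1.89983786]
[[280.8417678  252.41125928]] [[280.72735763 264.80051521]]
```

View pics/w1.png

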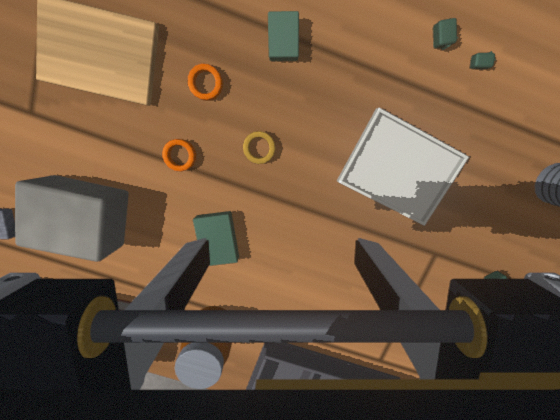

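The wrist picture shows the large slab at (215,238), brass ring (258,148), small slab (284,35), tray (404,165), board (97,50) and block (72,217). I'll fit them all here, at a finer scale.

```bash
cat >> h.py <<'E'
def nearmask(n,f,xy,z=.01):
    mm=silhouettes(n,f)
    if not mm: return None
    q=proj(f,[*xy,z])[0]
    b=min(mm,key=lambda d:np.hypot(*(np.argwhere(d["mask"]).mean(0)[::-1]-q)))
    m=b["mask"].astype(np.uint8)
    return m.astype(float)
def measure(f,items,z={}):
    for n,x0 in items.items():
        m=nearmask(n,f,x0[:2])
        if m is None: print(n,"no mask"); continue
        zz=z.get(n,0)
        if n=="ring": # fill hole
            h=cv2.convexHull(np.argwhere(m>0)[:,::-1].astype(np.int32)); mm=np.zeros(m.shape,np.uint8); cv2.fillConvexPoly(mm,h,1); m=mm.astype(float)
        p,c=fit(n,[(f,m)],x0,z=zz,yaw=n not in("ring","can")); print(n,p.round(4),"res",round(c,3),"area",int(m.sum()))
E
python3 - <<'E'
from h import *
f=grab_frame("wrist")
measure(f,dict(board=[.529,-.198,.117],tray=[.532,.19,-.12],block=[.72,-.175,.117],slab_large=[.698,-.003,.45],slab_small=[.441,0,.4],ring=[.561,.008,0]))
E
```

```text
board [ 0.5251 -0.1988  0.1158] res 0.02 area 10155
tray [ 0.5297  0.1899 -0.1172] res 0.025 area 8394
block [ 0.7182 -0.1736  0.1634] res 0.074 area 8077
slab_large [ 0.6957 -0.0036  0.4737] res 0.209 area 1747
slab_small [ 4.393e-01 -3.000e-04  3.517e-01] res 0.056 area 1503
ring [ 0.5649  0.0122 -0.0629] res 0.044 area 837
```

Call:
play_rows --slide '[[-0.5,-0.5,0],[-0.6,-0.5,0.3],[-0.6,-0.4,0.3],[0,0,0],[0,0,0]]' --delta_rot '[[0,0,0],[0,0,0],[0,0,-1],[0,0,0],[0,0,0]]' --claw '[1,1,1,1,1]'

```text
t: 5.4
tcp_pos: [0.7133, 0.0206, 0.1741]
orientation: [0.685, -3.064, -0.001]
wrist_force: [-0.1, 0.8, 0.3]
grip_width: 1.002
```

```bash
python3 - <<'E'
from h import *
f=grab_frame("wrist");cv2.imwrite("pics/w2.png",f["pixels"][:,:,::-1])
measure(f,dict(slab_large=[.696,-.003,.45]))
plan([.696,-.0035,.12],0.46+np.pi/2)
E
```

```text
slab_large [ 0.6958 -0.0041  0.4793] res 0.038 area 2659
t 5.5 tcp [0.7133 0.0216 0.176 ] jaw yaw 2.013 z [-0.     0.001 -1.   ] grip 1.001 F [0.6 0.3 0.3] q1,7 [0.01 1.85]
 shift units (current axes): [ 0.53 -0.31  1.12]
 turn units: [ 0.01  0.   -0.17] shift in target axes: [ 0.53 -0.3   1.12]
```

View pics/w2.png

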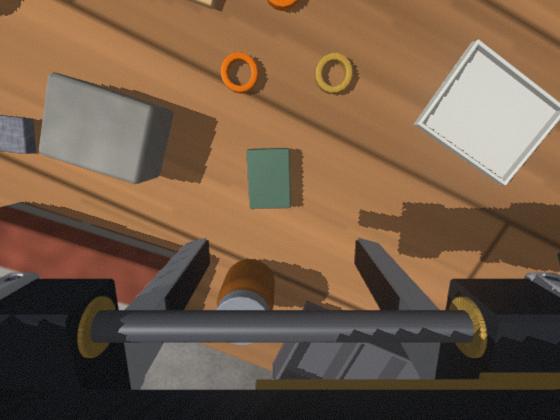

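Call:
play_rows --slide '[[0.25,-0.15,0.5],[0.25,-0.15,0.5],[0,0,0],[0,0,0]]' --delta_rot '[[0,0,-0.35],[0,0,0],[0,0,0],[0,0,0]]' --claw '[1,1,1,1]'

```text
t: 5.9
tcp_pos: [0.6984, -0.0031, 0.1269]
orientation: [-0.744, 3.051, 0.0]
wrist_force: [0.5, 0.0, -0.3]
grip_width: 0.995
```

```bash
python3 - <<'E'
from h import *
plan([.6958,-.0041,.005],0.479+np.pi/2)
E
```

```text
t 5.9 tcp [ 0.6984 -0.0031  0.1269] jaw yaw 2.049 z [ 0.001  0.001 -1.   ] grip 0.995 F [ 0.5  0.  -0.3] q1,7 [0.05 1.9 ]
 shift units (current axes): [0.06 0.01 2.44]
 turn units: [-0.    0.01 -0.  ] shift in target axes: [0.05 0.01 2.44]
```

Call:
play_rows --slide '[[0.04,0,0.8],[0,0,0.8],[0,0,0.5],[0,0,0.3],[0,0,0]]' --delta_rot '[[0,0,0],[0,0,0],[0,0,0],[0,0,0],[0,0,0]]' --claw '[1,1,1,1,1]'

```text
t: 6.4
tcp_pos: [0.6963, -0.0036, 0.0049]
orientation: [0.746, -3.051, -0.001]
wrist_force: [-0.4, -0.1, 0.8]
grip_width: 1.001
```

Call:
play_rows --slide '[[0,0,0],[0,0,0],[0,0,0],[0,0,0],[0,0,0]]' --delta_rot '[[0,0,0],[0,0,0],[0,0,0],[0,0,0],[0,0,0]]' --claw '[-0.2,-0.2,-0.2,-0.2,-0.2]' --newtons 25

```text
t: 6.9
tcp_pos: [0.6968, -0.0049, 0.0061]
orientation: [-0.744, 3.051, -0.0]
wrist_force: [-0.6, 0.4, -0.1]
grip_width: 0.613
```

```bash
python3 - <<'E'
from h import *
plan([.6958,-.0041,.005],0.479+np.pi/2)
E
```

```text
t 6.9 tcp [ 0.6968 -0.0049  0.0061] jaw yaw 2.049 z [ 0.001  0.    -1.   ] grip 0.613 F [-0.6  0.4 -0.1] q1,7 [0.05 1.88]
 shift units (current axes): [0.01 0.02 0.02]
 turn units: [-0.    0.01 -0.  ] shift in target axes: [0.01 0.02 0.02]
```

Call:
play_rows --slide '[[0,0,0],[0,0,0],[0,0,-0.4],[0,0,-0.8],[0,0,-0.9]]' --delta_rot '[[0,0,0],[0,0,0],[0,0,0],[0,0,0],[0,0,0]]' --claw '[-0.2,-0.2,-0.2,-0.2,-0.2]'

```text
t: 7.4
tcp_pos: [0.6946, -0.005, 0.1095]
orientation: [0.744, -3.048, -0.001]
wrist_force: [1.5, -0.8, -2.0]
grip_width: 0.511
```

```bash
python3 - <<'E'
from h import *
plan([.5251,-.1988,.12],0.116)
f=grab_frame("wrist");cv2.imwrite("pics/w3.png",f["pixels"][:,:,::-1])
E
```

```text
t 7.4 tcp [ 0.6946 -0.005   0.1095] jaw yaw 2.05 z [-0.005 -0.    -1.   ] grip 0.511 F [ 1.5 -0.8 -2. ] q1,7 [0.06 1.9 ]
 shift units (current axes): [ 4.8  -1.88 -0.19]
 turn units: [  0.04  -0.02 -11.54] shift in target axes: [ 3.46  3.82 -0.21]
```

View pics/w3.png

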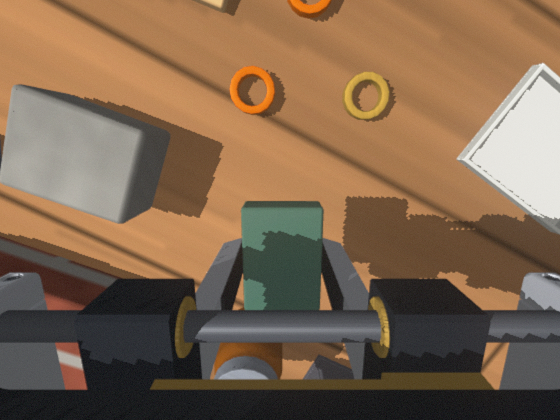

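Call:
play_rows --slide '[[0.8,-0.3,0],[0.8,-0.3,0],[0.8,-0.3,0],[0.8,-0.3,0],[0.8,-0.3,0]]' --delta_rot '[[0,0,0],[0,0,0],[0,0,0],[0,0,0],[0,0,0]]' --claw '[-0.2,-0.2,-0.2,-0.2,-0.2]'

```text
t: 7.95
tcp_pos: [0.552, -0.1647, 0.1102]
orientation: [0.745, -3.052, 0.0]
wrist_force: [1.0, -0.6, -2.5]
grip_width: 0.508
```

Call:
play_rows --slide '[[0.8,-0.3,0],[0,0,0],[0,0,0],[0,0,0],[0,0,0]]' --delta_rot '[[0,0,0],[0,0,1],[0,0,1],[0,0,1],[0,0,1]]' --claw '[-0.2,-0.2,-0.2,-0.2,-0.2]'

```text
t: 8.45
tcp_pos: [0.5246, -0.1954, 0.1102]
orientation: [0.086, -3.14, -0.0]
wrist_force: [0.2, 0.1, -1.5]
grip_width: 0.506
```

Call:
play_rows --slide '[[0,0,0],[0,0,0],[0,0,0],[0,0,0],[0,0,0]]' --delta_rot '[[0,0,1],[0,0,1],[0,0,1],[0,0,1],[0,0,1]]' --claw '[-0.2,-0.2,-0.2,-0.2,-0.2]'

```text
t: 8.95
tcp_pos: [0.5247, -0.1951, 0.1101]
orientation: [-0.729, -3.056, -0.0]
wrist_force: [-0.1, -0.2, -2.3]
grip_width: 0.506
```

Call:
play_rows --slide '[[0,0,0],[0,0,0],[0,0,0],[0,0,0],[0,0,0]]' --delta_rot '[[0,0,1],[0,0,1],[0,0,1],[0,0,1],[0,0,1]]' --claw '[-0.2,-0.2,-0.2,-0.2,-0.2]'

```text
t: 9.45
tcp_pos: [0.5247, -0.1951, 0.1101]
orientation: [-1.494, -2.763, 0.0]
wrist_force: [-0.1, -0.4, -1.0]
grip_width: 0.505
```

Call:
play_rows --slide '[[0,0,0],[0,0,0],[0,0,0],[0,0,0],[0,0,0]]' --delta_rot '[[0,0,1],[0,0,1],[0,0,1],[0,0,1],[0,0,0]]' --claw '[-0.2,-0.2,-0.2,-0.2,-0.2]'

```text
t: 9.95
tcp_pos: [0.5247, -0.195, 0.1101]
orientation: [-2.031, -2.396, 0.001]
wrist_force: [-0.4, 0.4, -2.5]
grip_width: 0.511
```

```bash
python3 - <<'E'
from h import *
plan([.5251,-.1988,.10],0.116)
f=grab_frame("wrist");cv2.imwrite("pics/w4.png",f["pixels"][:,:,::-1])
E
```

```text
t 9.95 tcp [ 0.5247 -0.195   0.1101] jaw yaw 0.165 z [-0.001 -0.    -1.   ] grip 0.511 F [-0.4  0.4 -2.5] q1,7 [0.08 0.8 ]
 shift units (current axes): [-0.08 -0.    0.2 ]
 turn units: [-0.01  0.    0.46] shift in target axes: [-0.08 -0.    0.2 ]
```

View pics/w4.png

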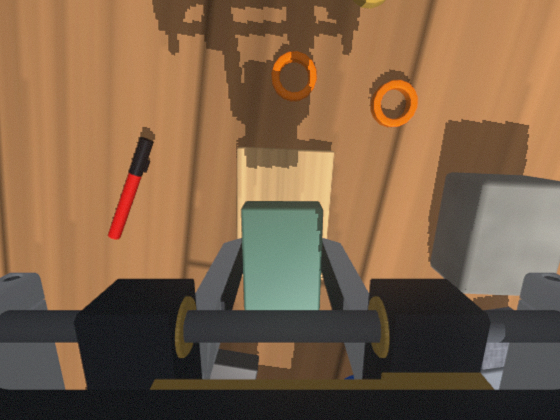

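Call:
play_rows --slide '[[-0.08,0,0.5],[0,0,0.6],[0,0,0.5],[0,0,0.2],[0,0,0]]' --delta_rot '[[0,0,0.46],[0,0,0],[0,0,0],[0,0,0],[0,0,0]]' --claw '[-0.2,-0.2,-0.2,-0.2,-0.2]'

```text
t: 10.5
tcp_pos: [0.5249, -0.199, 0.0195]
orientation: [-2.086, -2.346, 0.001]
wrist_force: [-0.1, -0.4, -1.2]
grip_width: 0.507
```

```bash
python3 - <<'E'
from h import *
plan([.5251,-.1988,.018],0.116)
E
```

```text
t 10.5 tcp [ 0.5249 -0.199   0.0195] jaw yaw 0.117 z [-0.002  0.001 -1.   ] grip 0.507 F [-0.1 -0.4 -1.2] q1,7 [0.14 0.83]
 shift units (current axes): [0.   0.01 0.03]
 turn units: [-0.02 -0.01  0.01] shift in target axes: [0.   0.   0.03]
```

Call:
play_rows --slide '[[0,0,0.03],[0,0,0],[0,0,0],[0,0,0],[0,0,0]]' --delta_rot '[[0,0,0],[0,0,0],[0,0,0],[0,0,0],[0,0,0]]' --claw '[-0.2,0.2,0.4,0.4,0.4]'

```text
t: 11.0
tcp_pos: [0.5259, -0.1993, 0.0195]
orientation: [2.088, 2.346, 0.001]
wrist_force: [1.0, 0.2, -0.3]
grip_width: 0.701
```

Call:
play_rows --slide '[[0,0,-0.4],[0,0,-0.8],[0,0,-0.8],[-0.8,0,-0.8],[-0.8,0,-0.4]]' --delta_rot '[[0,0,0],[0,0,0],[0,0,0],[0,0,0],[0,0,0]]' --claw '[0.4,0.4,0.4,1,1]'

```text
t: 11.5
tcp_pos: [0.5361, -0.2737, 0.1778]
orientation: [2.082, 2.348, 0.003]
wrist_force: [0.6, -0.4, -1.0]
grip_width: 0.835
```

```bash
python3 - <<'E'
from h import *
f=grab_frame("wrist");cv2.imwrite("pics/w5.png",f["pixels"][:,:,::-1])
measure(f,dict(slab_large=[.525,-.199,1.69],board=[.525,-.199,.116]),z=dict(slab_large=.012))
plan([.5649,.0122,.12],0.116)
E
```

```text
slab_large [ 0.5255 -0.2008  1.6709] res 0.036 area 3116
board [ 0.5249 -0.1993  0.1192] res 0.499 area 6453
t 11.65 tcp [ 0.5345 -0.2779  0.1763] jaw yaw 0.112 z [ 0.004 -0.004 -1.   ] grip 0.961 F [ 0.6  0.9 -0.4] q1,7 [0.18 0.83]
 shift units (current axes): [5.7  1.25 1.11]
 turn units: [ 0.03  0.04 -0.04] shift in target axes: [5.69 1.27 1.13]
```

View pics/w5.png

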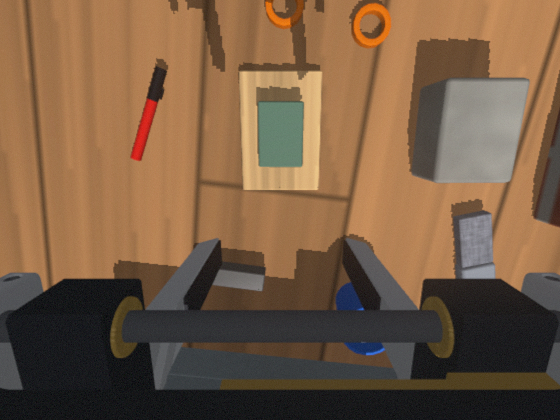

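```bash
cat >> h.py <<'E'
def hullfit(n,f,x0,z=0):
    m=nearmask(n,f,x0[:2]); h=cv2.convexHull(np.argwhere(m>0)[:,::-1].astype(np.int32)); mm=np.zeros(m.shape,np.uint8); cv2.fillConvexPoly(mm,h,1)
    p,c=fit(n,[(f,mm.astype(float))],x0,z=z); print(n,"hull",p.round(4),round(c,3)); return p
E
python3 - <<'E'
from h import *
f=grab_frame("wrist")
b=hullfit("board",f,[.525,-.199,.116]); s=hullfit("slab_large",f,[.525,-.199,1.69],.012)
c,si=np.cos(b[2]),np.sin(b[2]); d=s-b; print("in board axes",c*d[0]+si*d[1],-si*d[0]+c*d[1],np.degrees(d[2]))
im=f["pixels"].copy()
for q,n,z in((b,"board",0),(s,"slab_large",.012)):
    for u in proj(f,pts(n,*q,z)): cv2.circle(im,tuple(int(v) for v in u.round()),1,(255,0,255),-1)
cv2.imwrite("pics/ov5.png",cv2.resize(im[50:210,200:360],None,fx=4,fy=4)[:,:,::-1])
E
```

```text
board hull [ 0.5247 -0.1988  0.1241] 0.013
slab_large hull [ 0.5251 -0.2     1.6987] 0.042
in board axes 0.00025445298326794765 -0.0012258958657898609 90.21330284505159
```

View pics/ov5.png

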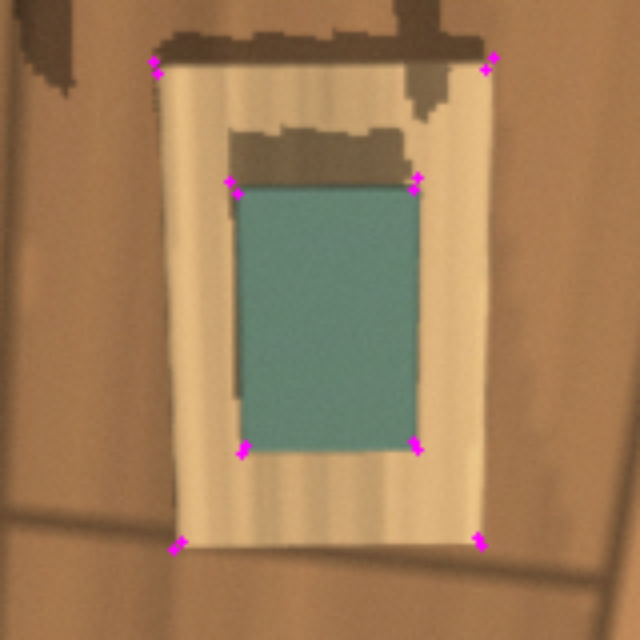

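Call:
play_rows --slide '[[0.9,0.2,0],[1,0.3,0.1],[1,0.3,0.1],[1,0.3,0.1],[0.8,0.1,0.1]]' --delta_rot '[[0,0,0],[0,0,0],[0,0,0],[0,0,0],[0,0,0]]' --claw '[1,1,1,1,1]'

```text
t: 12.3
tcp_pos: [0.565, -0.0355, 0.1537]
orientation: [-2.082, -2.35, -0.001]
wrist_force: [0.8, 0.0, -0.0]
grip_width: 1.001
```

Call:
play_rows --slide '[[0,0,0]]' --delta_rot '[[0,0,0]]' --claw '[1]'

```text
t: 12.4
tcp_pos: [0.5638, -0.0305, 0.1527]
orientation: [-2.068, -2.354, -0.001]
wrist_force: [0.4, 0.8, 0.1]
grip_width: 1.001
```

```bash
python3 - <<'E'
from h import *
f=grab_frame("wrist");cv2.imwrite("pics/w6.png",f["pixels"][:,:,::-1])
measure(f,dict(ring=[.5649,.0122,0]))
plan([.5649,.0122,.005],0.116)
E
```

```text
ring [0.5638 0.0118 0.0877] res 0.094 area 1019
t 12.5 tcp [ 0.5643 -0.0383  0.154 ] jaw yaw 0.121 z [-0.003  0.001 -1.   ] grip 1.001 F [ 0.  -1.  -0.5] q1,7 [-0.25  0.46]
 shift units (current axes): [1.   0.14 2.98]
 turn units: [-0.02 -0.01  0.05] shift in target axes: [1.   0.13 2.98]
```

View pics/w6.png

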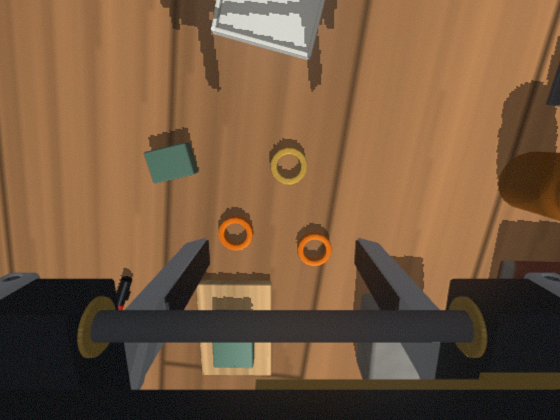

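Call:
play_rows --slide '[[0.5,0.05,0.6],[0.5,0.05,0.6],[0,0,0.6],[0,0,0.6],[0,0,0.3]]' --delta_rot '[[0,0,0],[0,0,0],[0,0,0],[0,0,0],[0,0,0]]' --claw '[0.4,0.4,0.4,0.4,0.4]'

```text
t: 13.0
tcp_pos: [0.5626, 0.008, 0.0177]
orientation: [-2.089, -2.343, 0.005]
wrist_force: [-0.0, 0.5, 0.4]
grip_width: 0.702
```

```bash
python3 - <<'E'
from h import *
f=grab_frame("wrist");cv2.imwrite("pics/w7.png",f["pixels"][:,:,::-1])
plan([.5645,.0120,.004],0.116)
E
```

```text
t 13.05 tcp [0.5619 0.0079 0.0166] jaw yaw 0.114 z [-0.006 -0.001 -1.   ] grip 0.701 F [ 0.2  0.5 -0.6] q1,7 [-0.25  0.47]
 shift units (current axes): [0.08 0.06 0.25]
 turn units: [-0.05  0.   -0.02] shift in target axes: [0.08 0.06 0.25]
```

View pics/w7.png

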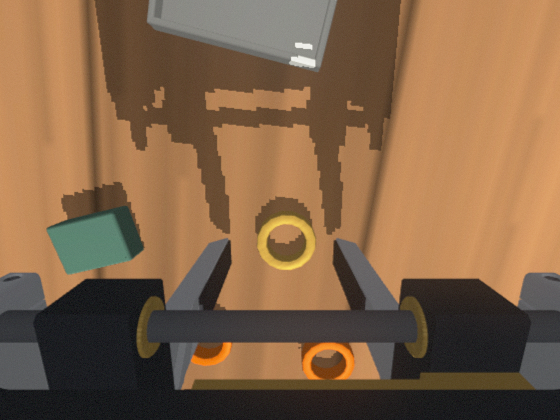

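```bash
python3 - <<'E'
from h import *
f=grab_frame("wrist")
hsv=cv2.cvtColor(f["pixels"],cv2.COLOR_RGB2HSV)
m=cv2.inRange(hsv,(18,120,100),(32,255,255)); m[:210]=0;m[280:]=0;m[:,:250]=0;m[:,330:]=0
h=cv2.convexHull(np.argwhere(m>0)[:,::-1].astype(np.int32)); mm=np.zeros(m.shape,np.uint8); cv2.fillConvexPoly(mm,h,1)
print(fit("ring",[(f,mm.astype(float))],[.564,.012,0],yaw=False), mm.sum())
measure(f,dict(ring=[.564,.012,0]))
plan([.5645,.0120,.004],0.116)
E
```

```text
(array([0.56410836, 0.01267158, 0.0672342 ]), np.float64(0.04343332160450387)) 2842
ring [0.5639 0.0126 0.0552] res 0.054 area 2814
t 13.15 tcp [0.564  0.008  0.0197] jaw yaw 0.114 z [-0.001 -0.001 -1.   ] grip 0.698 F [ 0.2  0.4 -0.3] q1,7 [-0.25  0.47]
 shift units (current axes): [0.08 0.02 0.31]
 turn units: [-0.01  0.   -0.02] shift in target axes: [0.08 0.02 0.31]
```

Call:
play_rows --slide '[[0.09,0.0,0.15],[0,0,0.15],[0,0,0],[0,0,0],[0,0,0]]' --delta_rot '[[0,0,0],[0,0,0],[0,0,0],[0,0,0],[0,0,0]]' --claw '[0.4,0.4,-0.3,-0.3,-0.3]'

```text
t: 13.65
tcp_pos: [0.5643, 0.0138, 0.0054]
orientation: [2.088, 2.346, 0.001]
wrist_force: [0.5, -0.2, 0.8]
grip_width: 0.481
```

Call:
play_rows --slide '[[0,0,0],[0,0,0],[0,0,0],[0,0,0]]' --delta_rot '[[0,0,0],[0,0,0],[0,0,0],[0,0,0]]' --claw '[-0.4,-0.4,-0.4,-0.4]'

```text
t: 14.05
tcp_pos: [0.5643, 0.0138, 0.0053]
orientation: [2.088, 2.346, 0.001]
wrist_force: [0.2, 0.1, 3.8]
grip_width: 0.413
```

```bash
python3 - <<'E'
from h import *
plan([.564,.0125,.004],0.116)
E
```

```text
t 14.05 tcp [0.5643 0.0138 0.0053] jaw yaw 0.116 z [ 0.001  0.    -1.   ] grip 0.413 F [0.2 0.1 3.8] q1,7 [-0.25  0.47]
 shift units (current axes): [-0.03 -0.01  0.03]
 turn units: [0.01 0.   0.  ] shift in target axes: [-0.03 -0.01  0.03]
```

Call:
play_rows --slide '[[0,0,-0.4],[0,0,-0.8],[-0.4,0,-0.6],[-0.9,-0.2,0],[-0.9,-0.3,0]]' --delta_rot '[[0,0,0],[0,0,0],[0,0,0],[0,0,0],[0,0,0]]' --claw '[-0.4,-0.4,-0.4,-0.4,-0.4]'

```text
t: 14.55
tcp_pos: [0.5533, -0.0983, 0.096]
orientation: [2.082, 2.349, 0.003]
wrist_force: [-0.0, -0.2, -1.3]
grip_width: 0.414
```

```bash
python3 - <<'E'
from h import *
f=grab_frame("wrist");cv2.imwrite("pics/w8.png",f["pixels"][:,:,::-1])
plan([.5250,-.1997,.08],0.116)
E
```

```text
t 14.6 tcp [ 0.5495 -0.1109  0.0961] jaw yaw 0.107 z [ 0.001 -0.008 -1.   ] grip 0.411 F [-2.5 -6.9 -1.2] q1,7 [-0.09  0.6 ]
 shift units (current axes): [-1.71 -0.68  0.34]
 turn units: [-0.    0.08 -0.09] shift in target axes: [-1.71 -0.69  0.32]
```

View pics/w8.png

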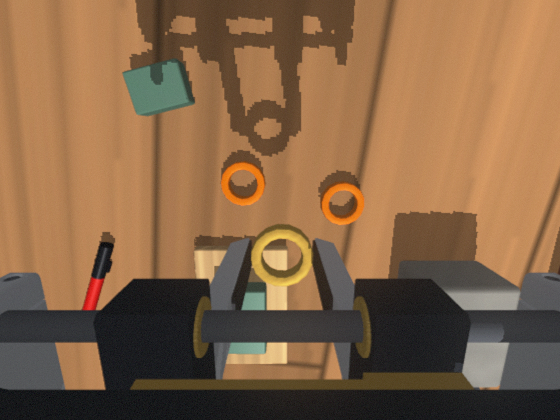

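Call:
play_rows --slide '[[-0.6,-0.2,0.1],[-0.6,-0.2,0.1],[-0.3,-0.1,0.1],[0,0,0],[0,0,0]]' --delta_rot '[[0,0,0],[0,0,0],[0,0,0],[0,0,0],[0,0,0]]' --claw '[-0.4,-0.4,-0.4,-0.4,-0.4]'

```text
t: 15.1
tcp_pos: [0.5356, -0.1747, 0.0797]
orientation: [-2.088, -2.346, -0.001]
wrist_force: [0.2, 1.5, -1.2]
grip_width: 0.415
```

```bash
python3 - <<'E'
from h import *
plan([.5251,-.1990,.037],0.116)
f=grab_frame("wrist");cv2.imwrite("pics/w9.png",f["pixels"][:,:,::-1])
E
```

```text
t 15.1 tcp [ 0.5356 -0.1747  0.0797] jaw yaw 0.116 z [-0.001  0.001 -1.   ] grip 0.415 F [ 0.2  1.5 -1.2] q1,7 [0.06 0.73]
 shift units (current axes): [-0.46 -0.26  0.85]
 turn units: [-0.01 -0.01  0.  ] shift in target axes: [-0.46 -0.27  0.85]
```

View pics/w9.png

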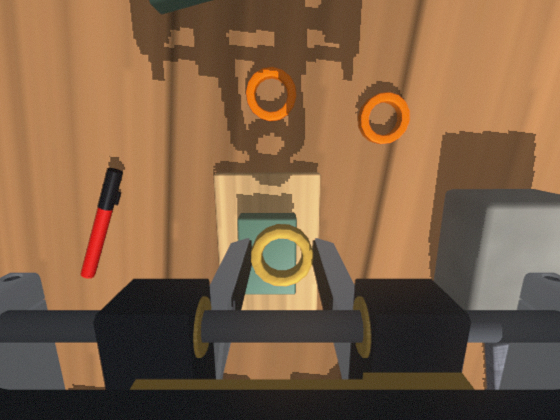

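Call:
play_rows --slide '[[-0.3,-0.16,0.2],[-0.16,-0.1,0.2],[0,0,0.2],[0,0,0.15],[0,0,0.06]]' --delta_rot '[[0,0,0],[0,0,0],[0,0,0],[0,0,0],[0,0,0]]' --claw '[-0.4,-0.4,-0.4,-0.4,-0.4]'

```text
t: 15.65
tcp_pos: [0.5253, -0.1986, 0.0384]
orientation: [-2.086, -2.347, -0.0]
wrist_force: [-0.1, 0.9, -0.8]
grip_width: 0.413
```

Call:
play_rows --slide '[[0,0,0],[0,0,0]]' --delta_rot '[[0,0,0],[0,0,0]]' --claw '[-0.4,-0.4]'

```text
t: 15.85
tcp_pos: [0.5259, -0.1996, 0.0396]
orientation: [2.088, 2.347, 0.0]
wrist_force: [0.8, -0.5, -0.9]
grip_width: 0.415
```

```bash
python3 - <<'E'
from h import *
plan([.5251,-.1990,.037],0.116)
E
```

```text
t 15.85 tcp [ 0.5259 -0.1996  0.0396] jaw yaw 0.117 z [ 0.  0. -1.] grip 0.415 F [ 0.8 -0.5 -0.9] q1,7 [0.13 0.8 ]
 shift units (current axes): [ 0.01 -0.01  0.05]
 turn units: [ 0.   -0.    0.01] shift in target axes: [ 0.01 -0.01  0.05]
```

Call:
play_rows --slide '[[0,0,0.04],[0,0,0],[0,0,0],[0,0,0],[0,0,0]]' --delta_rot '[[0,0,0],[0,0,0],[0,0,0],[0,0,0],[0,0,0]]' --claw '[-0.4,0,0.2,0.2,0.2]'

```text
t: 16.35
tcp_pos: [0.5256, -0.2001, 0.0376]
orientation: [2.089, 2.347, 0.0]
wrist_force: [-0.3, 0.5, -0.6]
grip_width: 0.599
```

Call:
play_rows --slide '[[0,0,-0.4],[0,0,-0.6],[0,0,-0.6],[-0.6,0,-0.6],[-0.6,0,-0.2]]' --delta_rot '[[0,0,0],[0,0,0],[0,0,0],[0,0,0],[0,0,0]]' --claw '[0.4,0.4,0.4,1,1]'

```text
t: 16.85
tcp_pos: [0.5344, -0.2603, 0.1609]
orientation: [2.083, 2.346, 0.003]
wrist_force: [0.5, -0.5, -1.0]
grip_width: 0.834
```

Call:
play_rows --slide '[[0,0,0],[0,0,0]]' --delta_rot '[[0,0,0],[0,0,0]]' --claw '[1,1]'

```text
t: 17.05
tcp_pos: [0.5321, -0.2598, 0.1575]
orientation: [-2.09, -2.345, -0.001]
wrist_force: [0.6, 0.3, 0.3]
grip_width: 0.99
```

```bash
python3 - <<'E'
from h import *
f=grab_frame("wrist");cv2.imwrite("pics/w10.png",cv2.resize(f["pixels"][60:310,180:400],None,fx=2.5,fy=2.5)[:,:,::-1])
b=hullfit("board",f,[.525,-.199,.116]); s=hullfit("slab_large",f,[.525,-.199,1.69],.012)
measure(f,dict(ring=[.525,-.199,0]),z=dict(ring=.032))
plan([.4393,0,.15],0.116)
E
```

```text
board hull [ 0.5247 -0.1987  0.122 ] 0.014
slab_large hull [ 0.5251 -0.2002  1.68  ] 0.018
ring [ 0.525  -0.2018  0.0978] res 0.031 area 1352
t 17.25 tcp [ 0.5322 -0.2579  0.1566] jaw yaw 0.118 z [-0.002  0.002 -1.   ] grip 0.999 F [ 0.1 -0.1 -0.2] q1,7 [0.17 0.8 ]
 shift units (current axes): [ 5.34 -1.24  0.14]
 turn units: [-0.01 -0.02  0.02] shift in target axes: [ 5.34 -1.25  0.13]
```

View pics/w10.png

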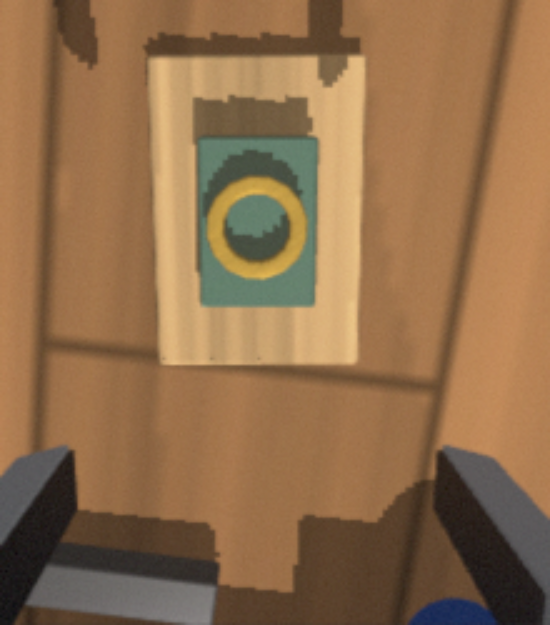

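Call:
play_rows --slide '[[0.9,0,0],[1,0,0],[1,0,0],[1,0,0],[1,-0.1,0]]' --delta_rot '[[0,0,0],[0,0,0],[0,0,0],[0,0,0],[0,0,0]]' --claw '[1,1,1,1,1]'

```text
t: 17.75
tcp_pos: [0.4987, -0.0141, 0.1571]
orientation: [-2.087, -2.348, -0.0]
wrist_force: [0.1, -0.2, -0.3]
grip_width: 1.0
```

Call:
play_rows --slide '[[0.7,-0.1,0],[0,0,0],[0,0,0],[0,0,0],[0,0,0]]' --delta_rot '[[0,0,0],[0,0,-1],[0,0,-1],[0,0,-1],[0,0,-1]]' --claw '[1,1,1,1,1]'

```text
t: 18.25
tcp_pos: [0.4894, 0.0182, 0.1571]
orientation: [-1.546, -2.734, 0.001]
wrist_force: [0.2, -0.3, -0.2]
grip_width: 0.998
```

Call:
play_rows --slide '[[0,0,0],[0,0,0],[0,0,0],[0,0,0],[0,0,0]]' --delta_rot '[[0,0,-1],[0,0,-1],[0,0,-1],[0,0,-1],[0,0,-1]]' --claw '[1,1,1,1,1]'

```text
t: 18.75
tcp_pos: [0.4894, 0.0179, 0.1571]
orientation: [-0.786, -3.04, 0.0]
wrist_force: [-0.5, -0.1, -0.2]
grip_width: 0.996
```

Call:
play_rows --slide '[[0,0,0],[0,0,0],[0,0,0],[0,0,0],[0,0,0]]' --delta_rot '[[0,0,-1],[0,0,-1],[0,0,-1],[0,0,-1],[0,0,-1]]' --claw '[1,1,1,1,1]'

```text
t: 19.25
tcp_pos: [0.4895, 0.0179, 0.1571]
orientation: [0.027, -3.14, -0.0]
wrist_force: [-0.6, 0.6, 0.2]
grip_width: 1.002
```

Call:
play_rows --slide '[[0,0,0],[0,0,0],[0,0,0],[0,0,0],[0,0,0]]' --delta_rot '[[0,0,-1],[0,0,-1],[0,0,-1],[0,0,0],[0,0,0]]' --claw '[1,1,1,1,1]'

```text
t: 19.75
tcp_pos: [0.4897, 0.0175, 0.1573]
orientation: [0.507, -3.1, -0.001]
wrist_force: [0.5, -0.5, -0.3]
grip_width: 0.997
```

```bash
python3 - <<'E'
from h import *
f=grab_frame("wrist");cv2.imwrite("pics/w11.png",f["pixels"][:,:,::-1])
measure(f,dict(slab_small=[.4393,0,.35],tray=[.53,.19,-.117]))
plan([.4393,-.0003,.1],0.35+np.pi/2)
E
```

```text
slab_small [ 4.394e-01 -4.000e-04  3.449e-01] res 0.034 area 1459
tray [ 0.5285  0.1896 -0.12  ] res 0.845 area 4783
t 19.9 tcp [0.49   0.0173 0.1574] jaw yaw 1.896 z [-0. -0. -1.] grip 1.0 F [-0.3 -0.2 -0.5] q1,7 [-0.01  1.72]
 shift units (current axes): [ 1.07 -0.01  1.15]
 turn units: [ 0.   -0.   -0.24] shift in target axes: [1.07 0.02 1.15]
```

View pics/w11.png

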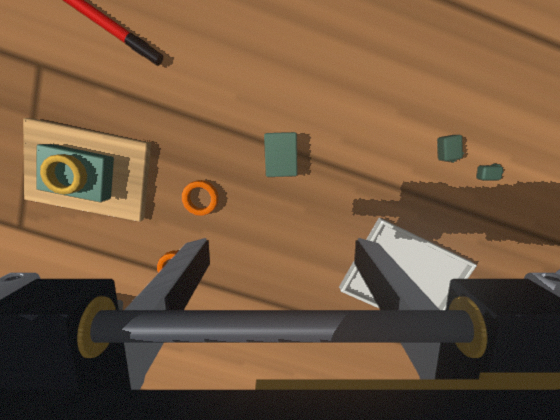

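Call:
play_rows --slide '[[0.5,0,0.5],[0.57,0.02,0.6],[0,0,0.6],[0,0,0.6],[0,0,0]]' --delta_rot '[[0,0,-0.19],[0,0,0],[0,0,0],[0,0,0],[0,0,0]]' --claw '[0.3,0.3,0.3,0.3,0.3]'

```text
t: 20.4
tcp_pos: [0.4369, 0.0003, 0.04]
orientation: [0.539, -3.089, -0.001]
wrist_force: [-0.6, -1.4, 0.4]
grip_width: 0.656
```

```bash
python3 - <<'E'
from h import *
plan([.4394,-.0004,.005],0.345+np.pi/2)
E
```

```text
t 20.4 tcp [4.369e-01 3.000e-04 4.000e-02] jaw yaw 1.916 z [-0.006 -0.001 -1.   ] grip 0.656 F [-0.6 -1.4  0.4] q1,7 [-0.02  1.71]
 shift units (current axes): [-0.05 -0.03  0.7 ]
 turn units: [ 0.01 -0.06  0.  ] shift in target axes: [-0.04 -0.03  0.7 ]
```

Call:
play_rows --slide '[[-0.02,-0.02,0.3],[0,0,0.3],[0,0,0.1],[0,0,0],[0,0,0]]' --delta_rot '[[0,0,0],[0,0,0],[0,0,0],[0,0,0],[0,0,0]]' --claw '[0.3,0.3,0.3,0.3,-0.5]'

```text
t: 20.9
tcp_pos: [0.4408, -0.0011, 0.0119]
orientation: [0.539, -3.094, 0.003]
wrist_force: [0.5, -0.5, -0.9]
grip_width: 0.598
```

Call:
play_rows --slide '[[0,0,0],[0,0,0],[0,0,0],[0,0,0],[0,0,0]]' --delta_rot '[[0,0,0],[0,0,0],[0,0,0],[0,0,0],[0,0,0]]' --claw '[-0.5,-0.5,-0.5,-0.5,-0.5]'

```text
t: 21.4
tcp_pos: [0.4403, -0.0008, 0.0113]
orientation: [0.54, -3.093, 0.003]
wrist_force: [-1.2, 0.2, 5.4]
grip_width: 0.358
```

```bash
python3 - <<'E'
from h import *
plan([.4394,-.0004,.005],0.345+np.pi/2)
E
```

```text
t 21.4 tcp [ 0.4403 -0.0008  0.0113] jaw yaw 1.917 z [-0.001 -0.002 -1.   ] grip 0.358 F [-1.2  0.2  5.4] q1,7 [0.05 1.37]
 shift units (current axes): [0.01 0.01 0.13]
 turn units: [-0.01 -0.02  0.01] shift in target axes: [0.01 0.01 0.13]
```

Call:
play_rows --slide '[[0,0,-0.3],[0,0,-0.6],[0,0,-0.8],[-0.2,0,-0.4],[-0.4,0,0]]' --delta_rot '[[0,0,0],[0,0,0],[0,0,0],[0,0,0],[0,0,0]]' --claw '[-0.5,-0.5,-0.5,-0.5,-0.5]'

```text
t: 21.9
tcp_pos: [0.469, 0.0089, 0.1184]
orientation: [-0.538, 3.094, -0.004]
wrist_force: [1.1, 0.1, -0.7]
grip_width: 0.359
```

```bash
python3 - <<'E'
from h import *
plan([.5297,.1899,.1],-.118+np.pi/2)
E
```

```text
t 21.9 tcp [0.469  0.0089 0.1184] jaw yaw 1.915 z [ 0.001 -0.002 -1.   ] grip 0.359 F [ 1.1  0.1 -0.7] q1,7 [0.18 1.48]
 shift units (current axes): [-2.37  3.    0.36]
 turn units: [-0.02  0.01  4.42] shift in target axes: [-0.78  3.74  0.37]
```

Call:
play_rows --slide '[[-0.5,0.6,0],[-0.6,0.8,0],[-0.6,0.8,0.1],[-0.6,0.7,0.1],[0,0,0]]' --delta_rot '[[0,0,0],[0,0,0],[0,0,0],[0,0,0],[0,0,1]]' --claw '[-0.5,-0.5,-0.5,-0.5,-0.5]'

```text
t: 22.4
tcp_pos: [0.5283, 0.1934, 0.105]
orientation: [-0.387, 3.117, 0.008]
wrist_force: [-0.7, -0.4, -0.7]
grip_width: 0.361
```

Call:
play_rows --slide '[[0,0,0],[0,0,0],[0,0,0],[0,0,0],[0,0,0]]' --delta_rot '[[0,0,1],[0,0,1],[0,0,1],[0,0,0.42],[0,0,0]]' --claw '[-0.5,-0.5,-0.5,-0.5,-0.5]'

```text
t: 22.9
tcp_pos: [0.5269, 0.1845, 0.1051]
orientation: [-0.183, -3.134, 0.004]
wrist_force: [0.0, -0.6, -0.5]
grip_width: 0.361
```

```bash
python3 - <<'E'
from h import *
plan([.5297,.1899,.016],-.118+np.pi/2)
f=grab_frame("wrist");cv2.imwrite("pics/w12.png",f["pixels"][:,:,::-1])
E
```

```text
t 22.9 tcp [0.5269 0.1845 0.1051] jaw yaw 1.454 z [-0.003 -0.002 -1.   ] grip 0.361 F [ 0.  -0.6 -0.5] q1,7 [-0.25  0.87]
 shift units (current axes): [-0.05  0.12  1.78]
 turn units: [-0.03 -0.02  0.01] shift in target axes: [-0.04  0.11  1.78]
```

View pics/w12.png

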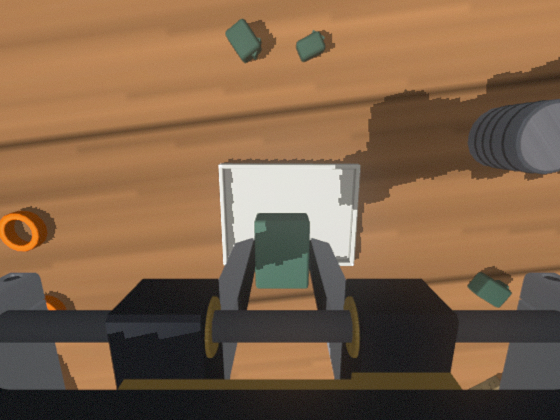

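Call:
play_rows --slide '[[-0.05,0.12,0.4],[0,0,0.5],[0,0,0.3],[0,0,0],[0,0,0]]' --delta_rot '[[0,0,0],[0,0,0],[0,0,0],[0,0,0],[0,0,0]]' --claw '[-0.5,-0.5,-0.5,-0.5,-0.5]'

```text
t: 23.45
tcp_pos: [0.5304, 0.1901, 0.0455]
orientation: [-0.183, -3.134, 0.003]
wrist_force: [-0.1, 0.5, -0.5]
grip_width: 0.359
```

```bash
python3 - <<'E'
from h import *
plan([.5297,.1899,.0155],-.118+np.pi/2)
f=grab_frame("wrist");cv2.imwrite("pics/w13.png",f["pixels"][:,:,::-1])
hullfit("tray",f,[.53,.19,-.118])
E
```

```text
t 23.45 tcp [0.5304 0.1901 0.0455] jaw yaw 1.454 z [-0.002 -0.002 -1.   ] grip 0.359 F [-0.1  0.5 -0.5] q1,7 [-0.28  0.84]
 shift units (current axes): [ 0.01 -0.01  0.6 ]
 turn units: [-0.02 -0.02  0.01] shift in target axes: [ 0.01 -0.01  0.6 ]
tray hull [ 0.5288  0.1904 -0.1175] 0.042
```

View pics/w13.png

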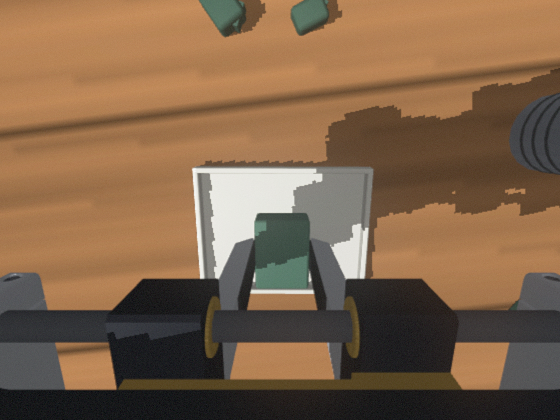

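Call:
play_rows --slide '[[0,0,0.3],[0,0,0.2],[0,0,0.1],[0,0,0],[0,0,0]]' --delta_rot '[[0,0,0],[0,0,0],[0,0,0],[0,0,0],[0,0,0]]' --claw '[-0.5,-0.5,-0.5,-0.5,-0.5]'

```text
t: 24.05
tcp_pos: [0.5306, 0.1902, 0.0157]
orientation: [-0.184, -3.135, 0.003]
wrist_force: [-0.4, 0.2, -1.6]
grip_width: 0.358
```

```bash
python3 - <<'E'
from h import *
plan([.5297,.1899,.0145],-.118+np.pi/2)
E
```

```text
t 24.05 tcp [0.5306 0.1902 0.0157] jaw yaw 1.454 z [-0.002 -0.002 -1.   ] grip 0.358 F [-0.4  0.2 -1.6] q1,7 [-0.29  0.83]
 shift units (current axes): [ 0.02 -0.01  0.02]
 turn units: [-0.02 -0.01  0.01] shift in target axes: [ 0.02 -0.01  0.02]
```

Call:
play_rows --slide '[[0,0,0.02],[0,0,0],[0,0,0],[0,0,0],[0,0,-0.3]]' --delta_rot '[[0,0,0],[0,0,0],[0,0,0],[0,0,0],[0,0,0]]' --claw '[-0.3,0,0.2,0.2,0.2]'

```text
t: 24.55
tcp_pos: [0.5292, 0.1896, 0.0283]
orientation: [-0.184, -3.132, 0.005]
wrist_force: [-0.1, 0.2, -0.1]
grip_width: 0.594
```

Call:
play_rows --slide '[[0,0,-0.6],[0,0,-0.8],[-0.5,0.5,-0.8],[-0.5,0.8,-0.2],[-0.2,0.5,0]]' --delta_rot '[[0,0,0],[0,0,0],[0,0,0],[0,0,0],[0,0,0]]' --claw '[0.2,0.2,1,1,1]'

```text
t: 25.05
tcp_pos: [0.6029, 0.2743, 0.1502]
orientation: [0.185, 3.131, 0.004]
wrist_force: [-0.2, 0.5, -0.8]
grip_width: 0.823
```

Call:
play_rows --slide '[[0,0,0],[0,0,0]]' --delta_rot '[[0,0,0],[0,0,0]]' --claw '[1,1]'

```text
t: 25.25
tcp_pos: [0.5983, 0.2711, 0.1461]
orientation: [-0.182, -3.133, 0.005]
wrist_force: [0.3, -0.8, 0.6]
grip_width: 0.981
```

```bash
python3 - <<'E'
from h import *
f=grab_frame("wrist");cv2.imwrite("pics/w14.png",f["pixels"][:,:,::-1])
b=hullfit("tray",f,[.53,.19,-.118]);measure(f,dict(slab_small=[.53,.19,-.118],can=[.478,.391,0]),z=dict(slab_small=.003))
plan([.478,.391,.1])
print(b[:2]+.0975*np.array([np.cos(b[2]),np.sin(b[2])]))
E
```

```text
tray hull [ 0.529   0.1905 -0.1161] 0.011
slab_small [ 0.5291  0.1908 -0.1174] res 0.056 area 1711
can [0.4794 0.3875 0.0158] res 0.084 area 4686
t 25.45 tcp [0.5986 0.2697 0.1464] jaw yaw 1.452 z [-0.003 -0.003 -1.   ] grip 1.002 F [ 0.  -0.2 -0.2] q1,7 [-0.34  0.83]
 shift units (current axes): [2.68 2.13 0.93]
 turn units: [-0.03 -0.02 -0.  ] shift in target axes: [2.68 2.12 0.93]
[0.62581885 0.17923582]
```

View pics/w14.png

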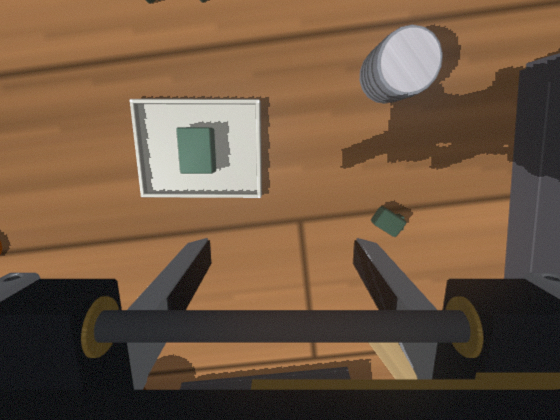

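```bash
python3 - <<'E'
from h import *
f=grab_frame("wrist")
for z in (0,.1): print(z,ray(f,505,270,z),ray(f,520,70,z))
g=grab_frame("top")
for z in (0,.1): print(z,[ray(g,u,v,z).round(3) for u,v in((58,250),(72,130),(50,247),(54,102))])
cv2.imwrite("pics/t1.png",cv2.resize(g["pixels"][80:290,0:240],None,fx=3,fy=3)[:,:,::-1])
measure(g,dict(can=[.48,.389,0]))
measure(grab_frame("scene"),dict(can=[.48,.389,0]))
E
```

```text
0 [0.71064034 0.52320275 0.        ] [0.49046815 0.52371713 0.        ]
0.1 [0.65403914 0.44827495 0.1       ] [0.50148637 0.44863135 0.1       ]
0 [array([0.491, 0.538, 0.   ]), array([ 0.796,  0.528, -0.   ]), array([0.498, 0.558, 0.   ]), array([0.872, 0.581, 0.   ])]
0.1 [array([0.482, 0.487, 0.1  ]), array([0.759, 0.478, 0.1  ]), array([0.489, 0.506, 0.1  ]), array([0.828, 0.526, 0.1  ])]
can no mask
can [0.4798 0.3891 0.0447] res 0.074 area 461
```

View pics/t1.png

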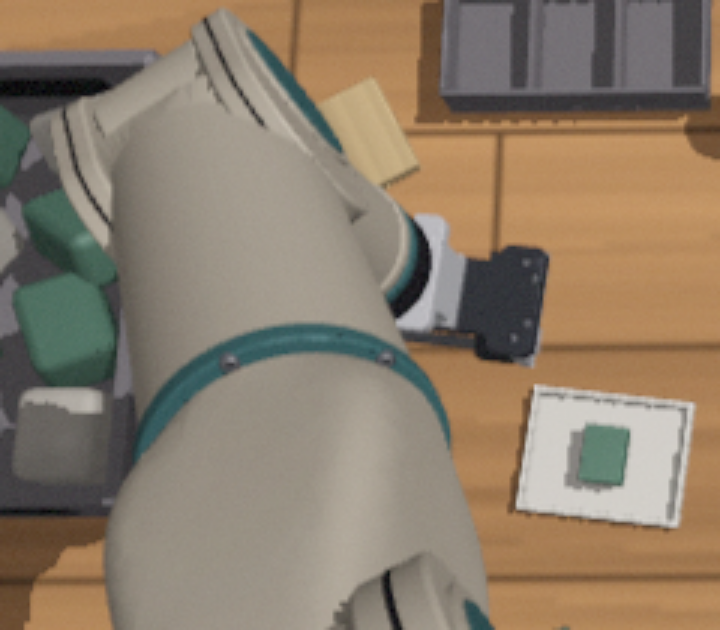

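```bash
python3 - <<'E'
from h import *
f=grab_frame("scene");cv2.imwrite("pics/s2.png",f["pixels"][:,:,::-1]); print(telemetry.observe()["qpos"].round(2))
E
```

```text
[-0.34  0.71 -0.22  1.55  0.18  0.91  0.83]
```

View pics/s2.png

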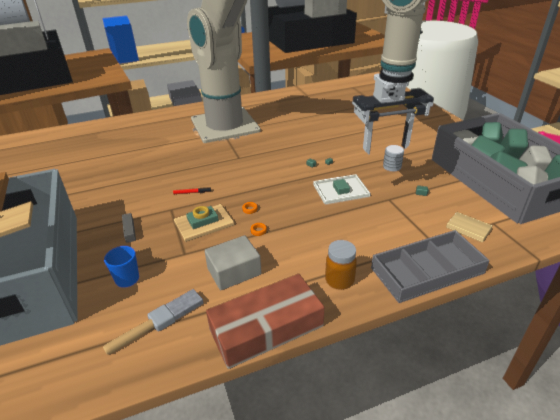

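Call:
play_rows --slide '[[0.6,0.5,0],[0.7,0.6,0],[0.7,0.5,0],[0.6,0.45,0],[0,0,0]]' --delta_rot '[[0,0,0],[0,0,0],[0,0,0],[0,0,0],[0,0,0]]' --claw '[1,1,1,1,1]'

```text
t: 26.25
tcp_pos: [0.4759, 0.3944, 0.1471]
orientation: [-0.168, -3.132, -0.003]
wrist_force: [0.2, 0.1, -0.4]
grip_width: 0.999
```

Call:
play_rows --slide '[[0,0,0],[0,0,0]]' --delta_rot '[[0,0,0],[0,0,0]]' --claw '[1,1]' --newtons 30

```text
t: 26.45
tcp_pos: [0.4832, 0.387, 0.1467]
orientation: [-0.187, -3.135, 0.004]
wrist_force: [0.3, -0.0, -0.3]
grip_width: 0.998
```

```bash
python3 - <<'E'
from h import *
plan([.4796,.3886,.03])
f=grab_frame("wrist");cv2.imwrite("pics/w15.png",f["pixels"][:,:,::-1])
measure(f,dict(can=[.4796,.3886,0]))
E
```

```text
t 26.45 tcp [0.4832 0.387  0.1467] jaw yaw 1.452 z [-0.001 -0.003 -1.   ] grip 0.998 F [ 0.3 -0.  -0.3] q1,7 [-0.59  0.58]
 shift units (current axes): [0.07 0.03 2.33]
 turn units: [-0.03 -0.01 -0.  ] shift in target axes: [0.08 0.02 2.33]
can [0.4771 0.39   0.047 ] res 0.056 area 2902
```

View pics/w15.png

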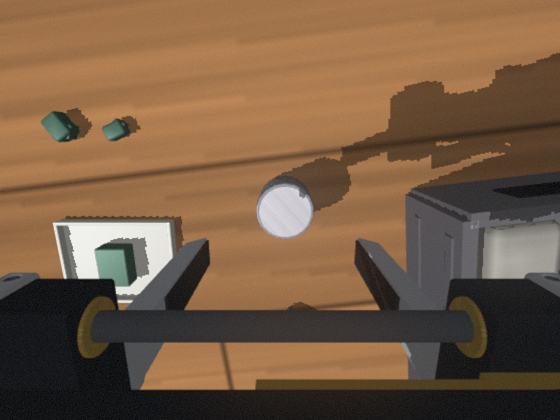

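Call:
play_rows --slide '[[0.1,0.05,0.5],[0,0,0.6],[0,0,0.6],[0,0,0.5],[0,0,0.1]]' --delta_rot '[[0,0,0],[0,0,0],[0,0,0],[0,0,0],[0,0,0]]' --claw '[1,1,1,1,1]'

```text
t: 27.05
tcp_pos: [0.4763, 0.3884, 0.0287]
orientation: [-0.187, -3.131, 0.01]
wrist_force: [-1.4, -0.7, 0.6]
grip_width: 0.999
```

Call:
play_rows --slide '[[0,0,0],[0,0,0],[0,0,0],[0,0,0],[0,0,0]]' --delta_rot '[[0,0,0],[0,0,0],[0,0,0],[0,0,0],[0,0,0]]' --claw '[1,0,-0.1,-0.1,-0.1]'

```text
t: 27.55
tcp_pos: [0.4774, 0.3915, 0.0325]
orientation: [-0.184, -3.136, 0.001]
wrist_force: [0.2, 0.0, -0.2]
grip_width: 0.694
```

Call:
play_rows --slide '[[0,0,0],[0,0,0],[0,0,0]]' --delta_rot '[[0,0,0],[0,0,0],[0,0,0]]' --claw '[-0.1,-0.1,-0.1]'

```text
t: 27.85
tcp_pos: [0.4771, 0.3909, 0.032]
orientation: [-0.184, -3.135, 0.003]
wrist_force: [-0.9, -0.8, 3.8]
grip_width: 0.57
```

```bash
python3 - <<'E'
from h import *
plan([.478,.3895,.03])
E
```

```text
t 27.85 tcp [0.4771 0.3909 0.032 ] jaw yaw 1.454 z [-0.002 -0.002 -1.   ] grip 0.57 F [-0.9 -0.8  3.8] q1,7 [-0.63  0.53]
 shift units (current axes): [-0.02 -0.03  0.04]
 turn units: [-0.02 -0.01 -0.  ] shift in target axes: [-0.02 -0.03  0.04]
```

Call:
play_rows --slide '[[0,0,-0.3],[0,0,-0.6],[0,0,-0.7],[-0.3,-0.4,-0.3],[-0.4,-0.6,0]]' --delta_rot '[[0,0,0],[0,0,0],[0,0,0],[0,0,0],[0,0,0]]' --claw '[-0.1,-0.1,-0.1,-0.1,-0.1]'

```text
t: 28.35
tcp_pos: [0.5065, 0.3416, 0.1303]
orientation: [0.176, 3.135, 0.007]
wrist_force: [0.1, 0.6, -3.0]
grip_width: 0.572
```

```bash
python3 - <<'E'
from h import *
plan([.6261,.1788,.1],1.454)
E
```

```text
t 28.35 tcp [0.5065 0.3416 0.1303] jaw yaw 1.459 z [ 0.002  0.004 -1.   ] grip 0.572 F [ 0.1  0.6 -3. ] q1,7 [-0.5   0.65]
 shift units (current axes): [-2.74 -2.97  0.6 ]
 turn units: [0.04 0.02 0.05] shift in target axes: [-2.75 -2.96  0.61]
```

Call:
play_rows --slide '[[-0.7,-0.7,0],[-0.7,-0.7,0],[-0.7,-0.7,0.1],[-0.5,-0.5,0.1],[-0.15,-0.15,0]]' --delta_rot '[[0,0,0],[0,0,0],[0,0,0],[0,0,0],[0,0,0]]' --claw '[-0.1,-0.1,-0.1,-0.1,-0.1]'

```text
t: 28.85
tcp_pos: [0.6291, 0.1781, 0.1162]
orientation: [-0.195, -3.134, 0.009]
wrist_force: [0.2, 0.0, -3.1]
grip_width: 0.572
```

Call:
play_rows --slide '[[0,0,0],[0,0,0],[0,0,0]]' --delta_rot '[[0,0,0],[0,0,0],[0,0,0]]' --claw '[-0.1,-0.1,-0.1]'

```text
t: 29.15
tcp_pos: [0.6252, 0.1878, 0.1171]
orientation: [-0.178, -3.134, 0.0]
wrist_force: [-0.5, 0.2, -3.7]
grip_width: 0.573
```

```bash
python3 - <<'E'
from h import *
plan([.6261,.1788,.033],1.454)
f=grab_frame("wrist");cv2.imwrite("pics/w16.png",f["pixels"][:,:,::-1])
hullfit("tray",f,[.53,.19,-.118])
E
```

```text
t 29.15 tcp [0.6252 0.1878 0.1171] jaw yaw 1.457 z [-0.003 -0.    -1.   ] grip 0.573 F [-0.5  0.2 -3.7] q1,7 [-0.2   0.95]
 shift units (current axes): [-0.04 -0.18  1.68]
 turn units: [-0.   -0.02  0.03] shift in target axes: [-0.04 -0.18  1.68]
tray hull [ 0.5292  0.1905 -0.1238] 0.008
```

View pics/w16.png

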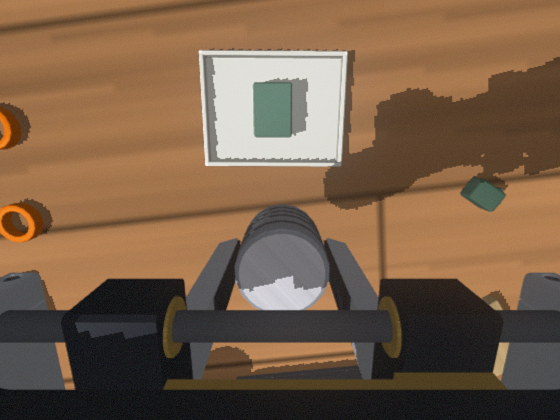

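Call:
play_rows --slide '[[-0.04,-0.18,0.4],[0,0,0.5],[0,0,0.4],[0,0,0.3],[0,0,0]]' --delta_rot '[[0,0,0],[0,0,0],[0,0,0],[0,0,0],[0,0,0]]' --claw '[-0.1,-0.1,-0.1,-0.1,-0.1]'

```text
t: 29.75
tcp_pos: [0.6253, 0.176, 0.0347]
orientation: [-0.181, -3.131, 0.005]
wrist_force: [-0.6, -0.9, -4.2]
grip_width: 0.57
```

Call:
play_rows --slide '[[0,0,0],[0,0,0]]' --delta_rot '[[0,0,0],[0,0,0]]' --claw '[-0.1,-0.1]'

```text
t: 29.95
tcp_pos: [0.6283, 0.1763, 0.038]
orientation: [0.183, 3.136, -0.001]
wrist_force: [0.7, 0.5, -2.7]
grip_width: 0.568
```

```bash
python3 - <<'E'
from h import *
plan([.6261,.1788,.033],1.454)
E
```

```text
t 29.95 tcp [0.6283 0.1763 0.038 ] jaw yaw 1.454 z [ 0.    -0.001 -1.   ] grip 0.568 F [ 0.7  0.5 -2.7] q1,7 [-0.2   0.93]
 shift units (current axes): [0.05 0.04 0.1 ]
 turn units: [-0.01  0.    0.  ] shift in target axes: [0.05 0.04 0.1 ]
```

Call:
play_rows --slide '[[0.04,0.04,0.08],[0,0,0],[0,0,0]]' --delta_rot '[[0,0,0],[0,0,0],[0,0,0]]' --claw '[-0.1,-0.1,-0.1]'

```text
t: 30.25
tcp_pos: [0.6256, 0.1781, 0.033]
orientation: [-0.183, -3.135, 0.003]
wrist_force: [0.1, -0.6, -2.3]
grip_width: 0.569
```

```bash
python3 - <<'E'
from h import *
plan([.6261,.1788,.0325],1.454)
E
```

```text
t 30.25 tcp [0.6256 0.1781 0.033 ] jaw yaw 1.454 z [-0.002 -0.002 -1.   ] grip 0.569 F [ 0.1 -0.6 -2.3] q1,7 [-0.2   0.93]
 shift units (current axes): [-0.01  0.02  0.01]
 turn units: [-0.02 -0.01 -0.  ] shift in target axes: [-0.01  0.02  0.01]
```

Call:
play_rows --slide '[[0,0,0.02],[0,0,0],[0,0,0],[0,0,0],[0,0,0]]' --delta_rot '[[0,0,0],[0,0,0],[0,0,0],[0,0,0],[0,0,0]]' --claw '[0.1,0.4,0.8,1,1]'

```text
t: 30.75
tcp_pos: [0.6258, 0.1779, 0.032]
orientation: [-0.184, -3.135, 0.003]
wrist_force: [0.2, -0.3, -0.9]
grip_width: 0.876
```

Call:
play_rows --slide '[[0,0,-0.3],[0,0,-0.6],[0,0,-0.8],[0,0,-0.8],[-0.8,0,-0.5]]' --delta_rot '[[0,0,0],[0,0,0],[0,0,0],[0,0,0],[0,0,0]]' --claw '[1,1,1,1,1]'

```text
t: 31.25
tcp_pos: [0.6622, 0.1762, 0.1865]
orientation: [-0.176, -3.134, -0.0]
wrist_force: [1.4, 0.4, -0.8]
grip_width: 0.997
```

Call:
play_rows --slide '[[-0.6,0,0],[0,0,0],[0,0,0],[0,0,0]]' --delta_rot '[[0,0,0],[0,0,0],[0,0,0],[0,0,0]]' --claw '[1,1,1,1]'

```text
t: 31.65
tcp_pos: [0.6939, 0.1705, 0.1815]
orientation: [-0.182, -3.133, 0.003]
wrist_force: [-0.5, 1.0, 0.5]
grip_width: 0.998
```

```bash
python3 - <<'E'
from h import *
f=grab_frame("wrist");cv2.imwrite("pics/w17.png",f["pixels"][:,:,::-1])
b=hullfit("tray",f,[.53,.19,-.118]);measure(f,dict(slab_small=[.53,.19,-.118],can=[.626,.179,0]),z=dict(slab_small=.003))
plan([.485,-.379,.2],1.54)
E
```

```text
tray hull [ 0.5297  0.1904 -0.1192] 0.006
slab_small [ 0.5297  0.19   -0.1182] res 0.065 area 1692
can [0.6274 0.1773 0.0501] res 0.066 area 2366
t 31.85 tcp [0.6946 0.1703 0.1817] jaw yaw 1.454 z [-0.003 -0.002 -1.   ] grip 0.998 F [-0.2 -0.3  0.4] q1,7 [-0.16  1.03]
 shift units (current axes): [  2.89 -11.4   -0.34]
 turn units: [-0.02 -0.02 -0.82] shift in target axes: [  3.85 -11.11  -0.37]
```

View pics/w17.png

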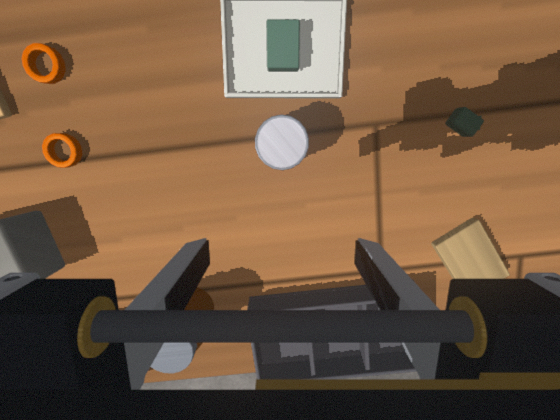

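Call:
play_rows --slide '[[0.1,-0.7,0],[0.1,-0.9,0],[0.2,-0.9,0],[0.2,-0.9,0],[0.2,-0.9,0]]' --delta_rot '[[0,0,0],[0,0,0],[0,0,0],[0,0,0],[0,0,0]]' --claw '[1,1,1,1,1]'

```text
t: 32.35
tcp_pos: [0.6294, -0.0403, 0.1823]
orientation: [-0.183, -3.135, 0.003]
wrist_force: [0.6, -0.6, -0.4]
grip_width: 1.003
```

Call:
play_rows --slide '[[0.2,-0.9,0],[0.2,-0.9,0],[0.2,-0.9,0],[0.2,-0.9,0],[0.2,-0.9,0]]' --delta_rot '[[0,0,0],[0,0,0],[0,0,0],[0,0,0],[0,0,0]]' --claw '[1,1,1,1,1]'

```text
t: 32.85
tcp_pos: [0.5536, -0.2579, 0.1829]
orientation: [-0.183, -3.135, 0.003]
wrist_force: [1.4, -1.6, -0.1]
grip_width: 1.003
```

Call:
play_rows --slide '[[0.2,-0.8,0],[0,-0.6,0],[0,0,0],[0,0,0],[0,0,0]]' --delta_rot '[[0,0,0],[0,0,0],[0,0,0],[0,0,0],[0,0,0]]' --claw '[1,1,1,1,1]'

```text
t: 33.35
tcp_pos: [0.5371, -0.3228, 0.1829]
orientation: [-0.18, -3.135, 0.001]
wrist_force: [0.2, 0.7, 0.6]
grip_width: 1.001
```

```bash
python3 - <<'E'
from h import *
f=grab_frame("wrist");cv2.imwrite("pics/w18.png",f["pixels"][:,:,::-1])
measure(f,dict(stick=[.483,-.379,-.03]))
plan([.482,-.379,.1],1.54)
f=grab_frame("scene");cv2.imwrite("pics/s3.png",f["pixels"][:,:,::-1])
print(telemetry.observe()["qpos"].round(2))
E
```

```text
stick [ 0.4808 -0.3783 -0.0281] res 0.034 area 1988
t 33.45 tcp [ 0.5372 -0.3228  0.1829] jaw yaw 1.457 z [-0.002 -0.001 -1.   ] grip 1.0 F [0.2 0.1 0.2] q1,7 [0.66 1.78]
 shift units (current axes): [ 0.97 -1.24  1.66]
 turn units: [-0.01 -0.01 -0.8 ] shift in target axes: [ 1.07 -1.16  1.66]
[ 0.66  0.63 -0.27  1.6   0.19  0.94  1.78]
```

View pics/w18.png

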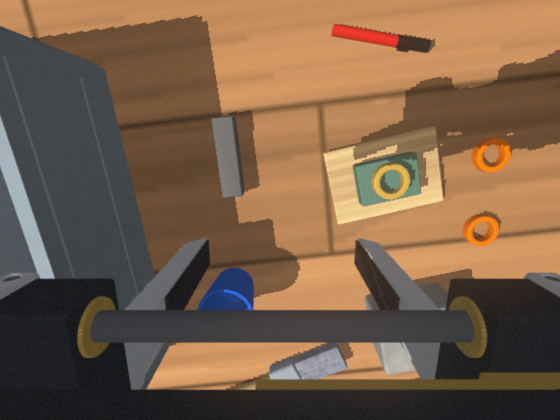

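View pics/s3.png

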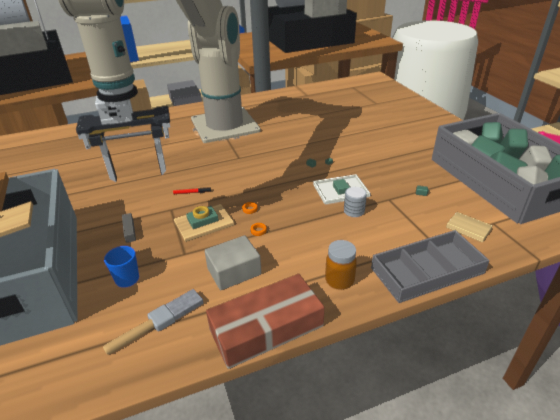

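```bash
python3 - <<'E'
from h import *
f=grab_frame("wrist")
for u,v in((105,72),(120,130),(150,260)): print("base",ray(f,u,v,0).round(3))
g=grab_frame("top")
cv2.imwrite("pics/t2.png",cv2.resize(g["pixels"][100:320,400:560],None,fx=3.5,fy=3.5)[:,:,::-1])
for z in (0,.05,.1,.15): print(z,"top",ray(g,487,150,z).round(3),ray(g,500,300,z).round(3),"wrist",ray(f,0,100,z).round(3),ray(f,50,280,z).round(3))
E
```

```text
base [ 0.372 -0.504  0.   ]
base [ 0.436 -0.503  0.   ]
base [ 0.602 -0.505  0.   ]
0 top [ 0.732 -0.515  0.   ] [ 0.368 -0.511  0.   ] wrist [ 0.387 -0.632  0.   ] [ 0.615 -0.645  0.   ]
0.05 top [ 0.716 -0.49   0.05 ] [ 0.369 -0.487  0.05 ] wrist [ 0.398 -0.588  0.05 ] [ 0.594 -0.6    0.05 ]
0.1 top [ 0.7   -0.466  0.1  ] [ 0.37  -0.463  0.1  ] wrist [ 0.409 -0.545  0.1  ] [ 0.573 -0.554  0.1  ]
0.15 top [ 0.685 -0.442  0.15 ] [ 0.372 -0.439  0.15 ] wrist [ 0.419 -0.501  0.15 ] [ 0.553 -0.508  0.15 ]
```

View pics/t2.png

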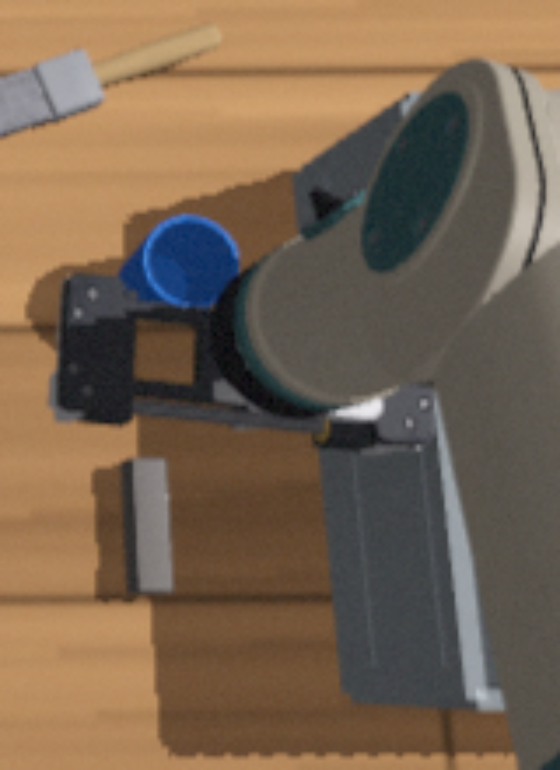

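Call:
play_rows --slide '[[0.5,-0.6,0.2],[0.5,-0.6,0.4],[0,0,0.4],[0,0,0.5],[0,0,0]]' --delta_rot '[[0,0,0],[0,0,0],[0,0,-0.8],[0,0,0],[0,0,0]]' --claw '[0.3,0.3,0.2,0.2,0.2]' --newtons 25

```text
t: 34.1
tcp_pos: [0.4775, -0.3773, 0.1052]
orientation: [-0.052, -3.134, -0.003]
wrist_force: [-0.2, 0.0, -0.3]
grip_width: 0.617
```

Call:
play_rows --slide '[[0,0,0],[0,0,0]]' --delta_rot '[[0,0,0],[0,0,0]]' --claw '[0.2,0.2]'

```text
t: 34.3
tcp_pos: [0.4809, -0.3788, 0.1093]
orientation: [0.051, 3.141, -0.005]
wrist_force: [0.8, 0.5, -0.5]
grip_width: 0.602
```

```bash
python3 - <<'E'
from h import *
plan([.4808,-.3783,.006],1.543)
f=grab_frame("wrist");cv2.imwrite("pics/w19.png",f["pixels"][:,:,::-1])
measure(f,dict(stick=[.481,-.379,-.03]))
E
```

```text
t 34.3 tcp [ 0.4809 -0.3788  0.1093] jaw yaw 1.538 z [ 0.    -0.003 -1.   ] grip 0.602 F [ 0.8  0.5 -0.5] q1,7 [0.78 1.93]
 shift units (current axes): [0.   0.02 2.07]
 turn units: [-0.03  0.   -0.05] shift in target axes: [0.   0.01 2.07]
stick [ 0.4806 -0.3791 -0.0242] res 0.072 area 2358
```

View pics/w19.png

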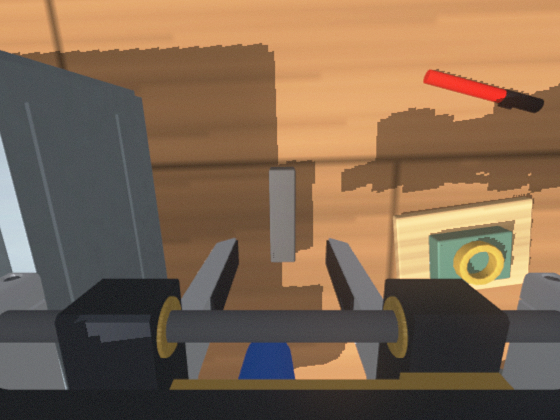

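Call:
play_rows --slide '[[0,0,0.5],[0,0,0.6],[0,0,0.5],[0,0,0.4],[0,0,0]]' --delta_rot '[[0,0,-0.05],[0,0,0],[0,0,0],[0,0,0],[0,0,0]]' --claw '[0.2,0.2,0.2,0.2,0.2]'

```text
t: 34.9
tcp_pos: [0.4783, -0.3779, 0.0063]
orientation: [-0.043, -3.136, -0.0]
wrist_force: [0.3, -0.3, 0.3]
grip_width: 0.596
```

Call:
play_rows --slide '[[0,0,0.05],[0,0,0],[0,0,0],[0,0,0],[0,0,0]]' --delta_rot '[[0,0,0],[0,0,0],[0,0,0],[0,0,0],[0,0,0]]' --claw '[0.2,-0.7,-0.7,-0.7,-0.7]'

```text
t: 35.4
tcp_pos: [0.4797, -0.3792, 0.0062]
orientation: [-0.044, -3.14, 0.004]
wrist_force: [-1.0, -0.3, -0.0]
grip_width: 0.296
```

Call:
play_rows --slide '[[0,0,0],[0,0,0],[0,0,0],[0,0,0]]' --delta_rot '[[0,0,0],[0,0,0],[0,0,0],[0,0,0]]' --claw '[-0.7,-0.7,-0.7,-0.7]'

```text
t: 35.8
tcp_pos: [0.4797, -0.3791, 0.006]
orientation: [-0.044, -3.14, 0.003]
wrist_force: [-1.6, 0.9, 5.6]
grip_width: 0.259
```

```bash
python3 - <<'E'
from h import *
plan([.4807,-.3787,.006],1.545)
E
```

```text
t 35.8 tcp [ 0.4797 -0.3791  0.006 ] jaw yaw 1.543 z [-0.001 -0.002 -1.   ] grip 0.259 F [-1.6  0.9  5.6] q1,7 [0.75 1.89]
 shift units (current axes): [-0.02  0.01 -0.  ]
 turn units: [-0.02 -0.01 -0.02] shift in target axes: [-0.02  0.01 -0.  ]
```

Call:
play_rows --slide '[[0,0,-0.3],[0,0,-0.6],[0,0,-0.8],[0,0,-0.7],[-0.2,0.2,-0.2]]' --delta_rot '[[0,0,0],[0,0,0],[0,0,0],[0,0,0],[0,0,0]]' --claw '[-0.7,-0.7,-0.7,-0.7,-0.7]'

```text
t: 36.3
tcp_pos: [0.4904, -0.3721, 0.1397]
orientation: [0.05, 3.139, -0.011]
wrist_force: [1.1, -0.8, -1.3]
grip_width: 0.256
```

```bash
python3 - <<'E'
from h import *
plan([.6242,-.186,.13],.1185)
E
```

```text
t 36.3 tcp [ 0.4904 -0.3721  0.1397] jaw yaw 1.539 z [ 0.002 -0.007 -1.   ] grip 0.256 F [ 1.1 -0.8 -1.3] q1,7 [0.77 1.93]
 shift units (current axes): [-2.56  3.81  0.18]
 turn units: [-0.04  0.06 13.56] shift in target axes: [3.38 3.1  0.19]
```

Call:
play_rows --slide '[[-0.5,0.7,0],[-0.5,0.8,0],[-0.5,0.8,0],[-0.5,0.8,0],[-0.5,0.7,0]]' --delta_rot '[[0,0,0],[0,0,0],[0,0,0],[0,0,0],[0,0,0]]' --claw '[-0.7,-0.7,-0.7,-0.7,-0.7]'

```text
t: 36.8
tcp_pos: [0.6209, -0.1786, 0.1341]
orientation: [-0.041, -3.138, 0.0]
wrist_force: [0.9, -0.2, -0.7]
grip_width: 0.255
```

Call:
play_rows --slide '[[0,0,0],[0,0,0],[0,0,0],[0,0,0],[0,0,0]]' --delta_rot '[[0,0,1],[0,0,1],[0,0,1],[0,0,1],[0,0,1]]' --claw '[-0.7,-0.7,-0.7,-0.7,-0.7]'

```text
t: 37.3
tcp_pos: [0.6199, -0.1811, 0.1339]
orientation: [-0.86, -3.018, 0.003]
wrist_force: [-1.1, -0.1, -0.9]
grip_width: 0.252
```

Call:
play_rows --slide '[[0,0,0],[0,0,0],[0,0,0],[0,0,0],[0,0,0]]' --delta_rot '[[0,0,1],[0,0,1],[0,0,1],[0,0,1],[0,0,1]]' --claw '[-0.7,-0.7,-0.7,-0.7,-0.7]'

```text
t: 37.8
tcp_pos: [0.6199, -0.1811, 0.1339]
orientation: [-1.612, -2.693, 0.004]
wrist_force: [-0.0, 0.3, -0.9]
grip_width: 0.25
```

Call:
play_rows --slide '[[0,0,0],[0,0,0],[0,0,0],[0,0,0],[0,0,0]]' --delta_rot '[[0,0,1],[0,0,1],[0,0,1],[0,0,0.56],[0,0,0]]' --claw '[-0.7,-0.7,-0.7,-0.7,-0.7]'

```text
t: 38.3
tcp_pos: [0.62, -0.1811, 0.1339]
orientation: [-2.079, -2.353, 0.005]
wrist_force: [0.0, -0.1, -1.3]
grip_width: 0.258
```

```bash
python3 - <<'E'
from h import *
plan([.6242,-.186,.06],.1185)
f=grab_frame("wrist");cv2.imwrite("pics/w20.png",f["pixels"][:,:,::-1])
E
```

```text
t 38.3 tcp [ 0.62   -0.1811  0.1339] jaw yaw 0.124 z [-0.004 -0.001 -1.   ] grip 0.258 F [ 0.  -0.1 -1.3] q1,7 [0.16 0.47]
 shift units (current axes): [-0.11  0.08  1.48]
 turn units: [-0.03  0.01  0.05] shift in target axes: [-0.11  0.07  1.48]
```

View pics/w20.png

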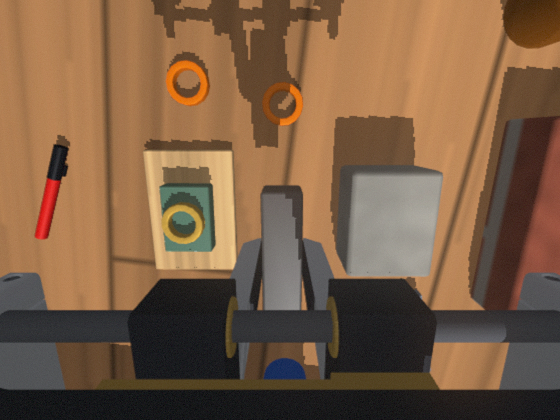

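Call:
play_rows --slide '[[-0.11,0.08,0.5],[0,0,0.6],[0,0,0.6],[0,0,0.4],[0,0,0]]' --delta_rot '[[0,0,0.05],[0,0,0],[0,0,0],[0,0,0],[0,0,0]]' --claw '[-0.7,-0.7,-0.7,-0.7,-0.7]'

```text
t: 38.85
tcp_pos: [0.622, -0.1863, 0.0265]
orientation: [-2.081, -2.345, 0.008]
wrist_force: [-0.0, 0.1, -1.7]
grip_width: 0.256
```

Call:
play_rows --slide '[[0,0,0],[0,0,0],[0,0,0]]' --delta_rot '[[0,0,0],[0,0,0],[0,0,0]]' --claw '[-0.7,-0.7,-0.7]'

```text
t: 39.15
tcp_pos: [0.6258, -0.188, 0.0314]
orientation: [2.086, 2.347, -0.002]
wrist_force: [-0.3, 0.5, -1.4]
grip_width: 0.256
```

```bash
python3 - <<'E'
from h import *
plan([.6242,-.186,.0065],.1185)
E
```

```text
t 39.15 tcp [ 0.6258 -0.188   0.0314] jaw yaw 0.118 z [ 0.001 -0.002 -1.   ] grip 0.256 F [-0.3  0.5 -1.4] q1,7 [0.18 0.48]
 shift units (current axes): [ 0.04 -0.03  0.5 ]
 turn units: [ 0.    0.02 -0.01] shift in target axes: [ 0.04 -0.03  0.5 ]
```

Call:
play_rows --slide '[[0.04,-0.03,0.2],[0,0,0.15],[0,0,0.1],[0,0,0],[0,0,0]]' --delta_rot '[[0,0,0],[0,0,0],[0,0,0],[0,0,0],[0,0,0]]' --claw '[-0.7,-0.7,-0.7,-0.7,-0.7]'

```text
t: 39.65
tcp_pos: [0.6228, -0.186, 0.0071]
orientation: [-2.087, -2.347, 0.004]
wrist_force: [-1.3, 0.2, -1.5]
grip_width: 0.254
```

```bash
python3 - <<'E'
from h import *
plan([.6242,-.186,.0065],.1185)
E
```

```text
t 39.65 tcp [ 0.6228 -0.186   0.0071] jaw yaw 0.117 z [-0.002 -0.002 -1.   ] grip 0.254 F [-1.3  0.2 -1.5] q1,7 [0.18 0.48]
 shift units (current axes): [-0.    0.03  0.01]
 turn units: [-0.02  0.01 -0.01] shift in target axes: [-0.    0.03  0.01]
```

Call:
play_rows --slide '[[0,0.02,0.02],[0,0,0],[0,0,0],[0,0,0],[0,0,0]]' --delta_rot '[[0,0,0],[0,0,0],[0,0,0],[0,0,0],[0,0,0]]' --claw '[-0.7,-0.7,-0.2,0,0]'

```text
t: 40.15
tcp_pos: [0.6241, -0.1859, 0.0067]
orientation: [2.087, 2.348, -0.004]
wrist_force: [-1.0, -0.4, -0.1]
grip_width: 0.471
```

Call:
play_rows --slide '[[0,0,-0.3],[0,0,-0.6],[0,0,-0.8],[0,0,-0.8],[-0.8,-0.4,-0.6]]' --delta_rot '[[0,0,0],[0,0,0],[0,0,0],[0,0,0],[0,0,0]]' --claw '[0,0,0,0,0]'

```text
t: 40.65
tcp_pos: [0.6145, -0.2175, 0.1634]
orientation: [2.074, 2.357, 0.008]
wrist_force: [0.9, 0.1, -0.1]
grip_width: 0.5
```

Call:
play_rows --slide '[[-0.6,-0.4,0],[0,0,0],[0,0,0],[0,0,0]]' --delta_rot '[[0,0,0],[0,0,0],[0,0,0],[0,0,0]]' --claw '[0,0,0,0]'

```text
t: 41.05
tcp_pos: [0.5944, -0.2552, 0.1597]
orientation: [-2.085, -2.349, 0.002]
wrist_force: [0.1, 0.9, -0.6]
grip_width: 0.507
```

```bash
python3 - <<'E'
from h import *
f=grab_frame("wrist");cv2.imwrite("pics/w21.png",f["pixels"][:,:,::-1])
b=hullfit("board",f,[.525,-.199,.116]); s=hullfit("slab_large",f,[.525,-.199,1.69],.012)
measure(f,dict(ring=[.525,-.2,0],stick=[.624,-.187,1.69],block=[.718,-.176,.118]),z=dict(ring=.032))
plan([.6242,-.186,.0065],.1185)
print(b[:2]+.1*np.array([np.cos(b[2]),np.sin(b[2])]),b[2]+np.pi/2)
E
```

```text
board hull [ 0.525  -0.1979  0.1177] 0.023
slab_large hull [ 0.5253 -0.2001  1.6908] 0.02
ring [ 0.5257 -0.2016  0.0064] res 0.046 area 1366
stick [ 0.6232 -0.1884  1.7036] res 0.08 area 2093
block [ 0.7176 -0.1753  0.1439] res 0.049 area 11126
t 41.35 tcp [ 0.594  -0.256   0.1592] jaw yaw 0.119 z [-0.002 -0.001 -1.   ] grip 0.498 F [-0.5 -0.7 -0.2] q1,7 [0.28 0.58]
 shift units (current axes): [1.32 0.77 3.05]
 turn units: [-0.02  0.01  0.  ] shift in target axes: [1.32 0.76 3.05]
[ 0.62430425 -0.18613826] 1.688459272337625
```

View pics/w21.png

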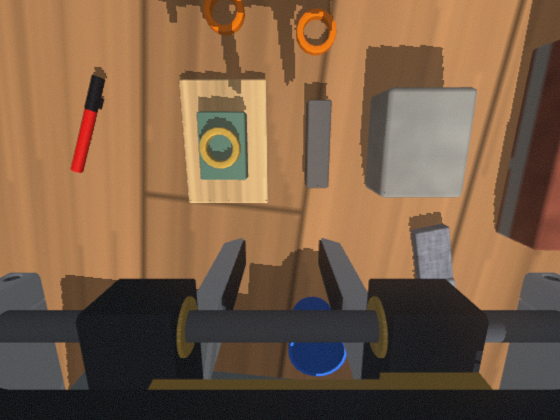

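Call:
play_rows --slide '[[-0.4,-0.6,-0.5],[-0.6,-0.8,-0.5],[-0.6,-0.8,-0.5],[-0.4,-0.6,0],[0,0,0]]' --delta_rot '[[0,0,0],[0,0,0],[0,0,0],[0,0,0],[0,0,0]]' --claw '[0,0,0,0,0]'

```text
t: 41.85
tcp_pos: [0.4692, -0.3706, 0.2308]
orientation: [2.097, 2.338, -0.01]
wrist_force: [-1.5, -0.5, 0.2]
grip_width: 0.502
```

Call:
play_rows --slide '[[0,0,0],[0,0,0]]' --delta_rot '[[0,0,0],[0,0,0]]' --claw '[0,0]'

```text
t: 42.05
tcp_pos: [0.4755, -0.3634, 0.2292]
orientation: [-2.084, -2.35, 0.002]
wrist_force: [-0.0, 0.4, -0.5]
grip_width: 0.497
```

```bash
python3 - <<'E'
from h import *
for n in("scene","top"):
    f=grab_frame(n);cv2.imwrite(f"pics/{n}_end.png",f["pixels"][:,:,::-1]); print(n)
    try:
        b=hullfit("board",f,[.525,-.199,.116]); s=hullfit("slab_large",f,[.525,-.199,1.69],.012)
        measure(f,dict(ring=[.525,-.2,0],stick=[.624,-.187,1.69],can=[.626,.179,0],slab_small=[.53,.19,-.118]),z=dict(ring=.032,slab_small=.003))
        hullfit("tray",f,[.53,.19,-.118])
    except Exception as e: print(e)
s=telemetry.observe(); print(s["t"],s["tcp_pos"])
E
```

```text
scene
board hull [ 0.5265 -0.1979  0.1261] 0.056
slab_large hull [ 0.5266 -0.2012  1.7053] 0.076
ring [ 0.5258 -0.202   0.0284] res 0.146 area 165
stick [ 0.6167 -0.188   1.9292] res 0.513 area 372
can [0.6267 0.1781 0.083 ] res 0.105 area 576
slab_small no mask
tray hull [ 0.53    0.1898 -0.1168] 0.037
top
board hull [ 0.5302 -0.1986  0.1237] 0.034
slab_large hull [ 0.5298 -0.2     1.6596] 0.049
ring [ 0.5305 -0.2025  0.0028] res 0.088 area 241
stick [ 0.6285 -0.1876  1.714 ] res 0.116 area 409
can [0.6312 0.1776 0.0351] res 0.122 area 511
slab_small [ 0.5345  0.1902 -0.0975] res 0.127 area 285
tray hull [ 0.5339  0.1909 -0.1094] 0.041
42.85 [ 0.47422967 -0.36512855  0.22961914]
```

View pics/top_end.png

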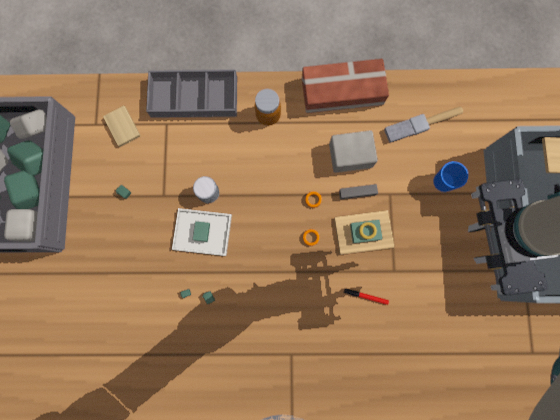

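View pics/scene_end.png

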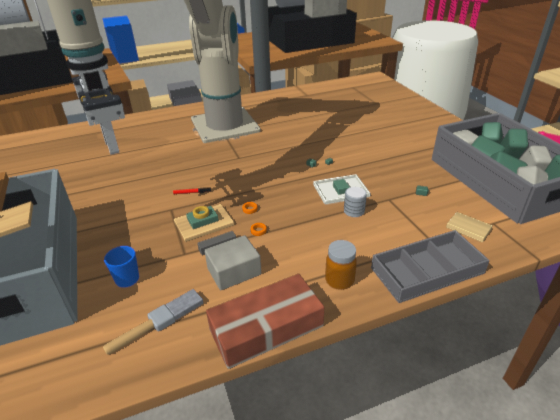

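```bash
python3 -c "
from station import hand_in; print(hand_in())"
```

```text
the job is handed in; nothing more can be done
None
```

The bench is set out and handed in at about 43 s, in the order asked. The gripper was clear of everything, and readings during the job stayed well below the force limits.

What the last checks showed, with each thing measured against its target:

| Item | Result |
|---|---|
| Larger slab on the board | About 2 mm off the middle along the board's long side (1.4 to 3.3 mm depending on camera); long side matches the board's to within about 1° in the wrist picture |
| Brass ring on the slab | Flat, about 1.5 to 2 mm off the slab's centre in the same direction |
| Smaller slab in the tray | Within 1 mm of the middle |
| Can behind the tray | Upright, about 21 mm gap, within about 2 mm of the tray's centre line |
| Dressing stick | About 1 mm short of the middle line between board and block, about 2 mm off centre along its length, parallel to about 1° |

- **Ring choice:** I used the yellow brass ring; the two orange rings are look-alikes and were left where they were.
- **Camera disagreement:** The top camera reads about 5 mm further in x than the wrist camera on everything. The offsets between things agree across the cameras to about 2 mm.
- **Checks that failed:** In the last scene-camera picture the small slab was not detected. The stick fit was poor there because the block partly hides it. I relied on the top and wrist cameras for those two.

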